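# Index the swivel stage to the camera

### The job

Swing the specimen stub on the swivel stage under the camera head (the square box with the lens, not the round lamp) and lock it there: pull the leaning T-handled plunger out and turn it a quarter turn so that it stays out by itself, swing the bar round (the ball knob is there for that), and only then turn the plunger back so that its pin springs fully home in the notch. One of the two loose steel post holders stands in the bar's way on the camera's side: move it out of the way first, standing it upright on the rubber mat, never letting the bar push it, and leave the other post holder and everything else where they are.

Things in the scene. Friction and masses are not known exactly. Their poses are not given: they have to be found in the camera images.
- stage: Swivel stage, fixed. Origin: on the table under the vertical swivel axis; z up, x from the plunger side through the axis, roughly away from the robot. Foot plate 10 thick, x -110 to 14, y -50 to 50. Index ring of 57 radius, 47 to 71 high (its hub), round the swivel axis, with notches for swing = 0, +1.222 and -1.222 rad (70 degrees).
- pin_point (a point): Where the plunger's axis meets the index ring, stage (-50, 0, 60); axes as the stage's. The axis leans 28 degrees from vertical: outward direction (-0.469, 0, 0.883) in stage axes. The plunger runs in a collar 30 across that ends 36 out from here and has a slot across it along stage y; a block 24 x 30, 78 high, at stage x = -84 carries it.
- column_l (a point): Foot centre of a square column 22 wide, 190 high, foot 60 x 45 x 10, at stage (44, 195). A 20 wide arm, 163 to 181 high, reaches from it 61 inward (towards stage y = 0) and holds a head.
- column_r (a point): The same column at stage (44, -195), its arm also reaching inward.
- swing (a joint): Angle of the swivel, rad: 0 as the bar points to stage +x, positive anticlockwise from above (towards stage +y); stops at +-1.40. Dry friction of 0.1 N m holds it where it is left. Notches at 0, +1.222, -1.222; the pin has about 0.03 rad of play in a notch and drops in only within about that. It starts locked at 0.
- swing_bar: Aluminium bar 24 wide, from 48 to 58 above the table, from the swivel axis out to 140, with the stub holder (32 dia, top at 68; a white chip on it reaches 73) and the ball knob on it. Origin as the stage's, turning with the bar; x along the bar.
- ball (a point): Centre of the black ball knob, 26 dia, fixed by an 8 dia stem to the bar, 70 from the swivel axis, 100 above the table. Carry it round the swivel axis to swing the bar.
- stub (a point): Centre of the top of the specimen stub on the bar, 130 from the swivel axis, 68 above the table.
- focus (a point): Point straight below the camera lens, 68 above the table: where the stub must come. It is at the +70 or the -70 degree station, 130 from the swivel axis; the lamp is at the other. Camera head: grey box 36 x 36, 132 to 182 above the table, lens 26 dia down to 114. Lamp head: round, 58 dia, 118 to 182 above the table.
- plunger (a joint): How far the plunger is pulled out along its axis, m: 0 fully home (pin 6 mm deep in a notch), 0.018 the end. A spring pulls it home: 5.5 N at 0, 9 N at 0.014. Its steel cross-pin (5 dia, 22 long) lies in the collar's slot; pulled 0.0115 or more it is clear of the slot, and once turned it rests on the collar, the plunger 0.0115 out.
- knob (a joint): Turn of the T-handle about the plunger's outward axis, rad, right-hand rule: 0 with the cross-pin along the slot, where it drops in (within about 0.1). It turns only when pulled out, either way, to +-1.75, and stays out when turned more than about 0.3. Friction about 0.03 N m when resting on the collar.
- tee: The black T-handle: origin at the pin point (moved out with the plunger), axes as tee_grip's. To grasp it use tee_grip.
- tee_grip (a point): Centre of the black T-handle's bar: 44 long (its y), 12 thick (its x), 18 high (its z, along the plunger's outward axis). y is parallel to the cross-pin. It is 67 out from the pin point when home; below it is an 8 dia shaft, the collar's top 22 below the bar's underside.
- post_a_mid (a point): Loose steel post holder: upright plain cylinder 28 dia x 95 high, 0.25 kg (it varies); this point is its centre. The two stand about 125 from the swivel axis, 28 degrees either side of the bar.
- post_b_mid (a point): The other post holder, the same.
- mat: Black rubber mat, fixed, 130 (x) x 110 (y) x 3 thick, with a thin grey edge, on the table; origin under its centre. Clear of other things.
- stub_tray: Bystander, leave alone: white tray of specimen stubs, 75 x 58 x 16, origin under its centre.
- screw_jar: Bystander, leave alone: glass jar with black cap, 42 dia x 45 high, origin under its centre.
- lens_mount: Bystander, leave alone: round lens in a dark ring on an aluminium foot, foot 40 x 50, 68 high, origin under its centre.
- bottle: Bystander, leave alone: white bottle, 60 dia x 150 high, origin under its centre.
- driver: Bystander, leave alone: screwdriver lying down, along its x, about 200 long, 30 high.
- dish: Bystander, leave alone: clear flat dish with lid, 80 dia x 14 (filled to 22 high), origin under its centre.
- weight: Bystander, leave alone: brass cylinder, 40 dia x 30 high, origin under its centre.
Things that resemble listed ones, but are neither listed nor needed, are in the scene too. Of the things like the mat, leave any that is blue; of the rest the smaller one is meant.

How it is judged:
On the way, in this order (a step that is already met when the one before it is completed fails the run):
1. the plunger stays out by itself, let go (value of joint plunger above 0.009 m and contact force between the fingers and tee below 0.2 N), for 0.3 s.
2. the stub is under the camera while the plunger is still out (horizontal distance between stub and focus below 0.01 m and value of joint plunger above 0.009 m), for 0.2 s.
3. the plunger's pin is home in the notch (horizontal distance between stub and focus below 0.008 m and value of joint plunger below 0.003 m), for 0.2 s.
At the end, for the whole second after the job is handed in: Stub within 8 mm of the point under the lens, plunger home within 3 mm; one post holder upright on the mat, axis within 55 mm (x) and 45 mm (y) of the mat's centre, the other upright within 20 mm and the bystanders within 30 mm of where they were (all of step 3 and (((x of post_a_mid in the frame of mat between -0.055 and 0.055 m and y of post_a_mid in the frame of mat between -0.045 and 0.045 m and height (world z) of post_a_mid between 0.046 and 0.056 m and angle between post_a_mid's own z axis and vertical below 0.1 rad) and (distance of post_b_mid from where it was at the start of the episode below 0.02 m and angle between post_b_mid's own z axis and vertical below 0.1 rad)) or ((x of post_b_mid in the frame of mat between -0.055 and 0.055 m and y of post_b_mid in the frame of mat between -0.045 and 0.045 m and height (world z) of post_b_mid between 0.046 and 0.056 m and angle between post_b_mid's own z axis and vertical below 0.1 rad) and (distance of post_a_mid from where it was at the start of the episode below 0.02 m and angle between post_a_mid's own z axis and vertical below 0.1 rad))) and distance of each of stub_tray, screw_jar, lens_mount, bottle, driver, dish, weight from where it was at the start of the episode below 0.03 m); the robot touches nothing.
It fails at once if the swivel bar pushes a post holder (contact force between swing_bar and post_a above 1 N or contact force between swing_bar and post_b above 1 N).
It fails at once if a post holder is tipped over (angle between any of post_a_mid, post_b_mid's own z axis and vertical above 0.8 rad).
It fails at once if a bystander is disturbed (distance of any of stub_tray, screw_jar, lens_mount, bottle, driver, dish, weight from where it was at the start of the episode above 0.03 m).
It also fails if it takes over 72 s, if anything falls off the work surface, if the arm or the gripper's body presses on something with over 40 N, if the wrist force passes 120 N, or if a joint passes its speed limit or range.

### The arm

A 6-joint arm with a two-finger parallel gripper is mounted at the origin on the work surface. World frame = base frame: x ahead of the robot, y to its left, z up, the work surface at z = 0. Lengths are in m, angles in rad, forces in N, time in s.
With the tool pointing down it reaches from about 0.35 to 0.975 m from the base axis. Payload 4.9 kg.
Tool frame: the origin (TCP) lies midway between the tips of the shut fingers; the grasp point (between the pads) lies 19 mm behind it; x points along the fingers, y is the direction in which the jaws open and shut, and the axes are right-handed (so a half turn about x gives the same grasp; the last joint's range is limited). The gripper opens to 85 mm and grips with 20 to 120 N. Pads are 22 mm wide; open, the fingers measure 114 mm over their backs; the gripper's body (76 mm by 85 mm) begins 54 mm behind the grasp point. The pads swing forward as they close: fully open they stand 13 mm farther back than shut.
Start: joints at [-1.378, 0.053, 1.613, -0, 1.476, -0.119], TCP at [0.192, -0.595, 0.231] pointing down, gripper open.
Joint ranges: [-3.01, 3.01], [-1.01, 2.22], [0.06, 2.58], [-1.02, 4.17], [0.09, 2.62], [-3.14, 3.14]. Speed limits (rad/s): [2.57, 2.57, 3.14, 3.14, 3.14, 3.14].

### API

Orientations are given as a unit quaternion [x, y, z, w].
In Python, from rig import readout, get_image, ticket gives the robot as it stands.
- The arm moves only by the tool drive_tool, never from a script. Its arguments are lists of equal length, an entry for each row: "dp": the shift along the tool's x, y, z in m, a list of three; "delta_rot": the turn, a rotation vector about the tool's x, y, z in degrees, a list of three; "grip": the closure in counts, from 0 (fully open) to 255 (shut). In form: {"dp": [[x, y, z], ...], "delta_rot": [[rx, ry, rz], ...], "grip": [grip, ...]}. A call has 1 to 5 rows; each row shifts and turns the commanded pose from where the row before left it, along the tool's axes as they then stand; what a row does not reach is not made up. A row lasts 1/12 s, in which the tool goes at most 41.7 mm and 7.16 degrees, less where a joint would pass 70% of its speed; a pose out of reach is approached as far as the arm can. A call is refused whole if a number of a shift passes 0.0417 or a number of a turn 7.16, either way. A call with a gripper value outside its range is refused whole. The fingers move at their own pace and stop on an object; "newtons" is the grip in N (left out, the last holds). Time passes only in rows, so rows that do not move let the fingers close. It gives the time, the measured TCP pose, the force and the opening at its end, in the units of the state.
- readout.observe(): the state, without advancing time (a new reading comes with each control period).
- get_image(name): name is "side" or "top"; returns a dict with "img" (480x640x3 uint8, red, green, blue), "depth" (480x640 float32, m along the optical axis (not along the pixel's ray), 0 where there is no reading), "fx", "fy", "cx", "cy" (pixels), "R" (3x3) and "t" (3): a world point X has camera coordinates R X + t. Camera axes: x right, y down, z forward; pixel columns grow to the right and rows downward; lengths in m; the calibration is good to about 2 mm. A picture is of the moment at which its call begins.
- ticket.hand_in(): hands the job in, once; it reports no verdict.
The state is a dict: "time_s": time; "qpos": joint angles; "qd": joint speeds; "tau": joint torques, N m; "ee_pos": TCP position; "tcp_rot": TCP orientation; "ft_force": force on the tool from outside, world axes, zero at the start; "ft_torque": the same for the moment, N m; "width": finger opening in m.
Only numpy, scipy, OpenCV 4.12 (cv2) and the standard library are available. Lean on these libraries where they do the work, as an engineer would, in place of code of your own. Each camera call takes 0.05 s, during which the arm holds its last target.

## Working session

There is one attempt and no reset: what is moved stays moved. The work goes in short steps, Python scripts to look and compute and a tool call to move; the robot and the scene stay as the last step left them, time stands still between calls to the robot, and variables do not carry over. Pictures are saved under pics/ and viewed, and the job is handed in when it is done.

Besides the shell and the picture viewer there is one more tool, called after ">>>" as name(argument=value, ...), one argument or row to a line, values as JSON. drive_tool: Moves the arm, as the interface text tells. Its arguments: {"type":"object","properties":{"dp":{"type":"array","items":{"type":"array","items":{"type":"number"}}},"delta_rot":{"type":"array","items":{"type":"array","items":{"type":"number"}}},"grip":{"type":"array","items":{"type":"number"}},"newtons":{"type":"number"}},"required":["dp","delta_rot","grip"]}

```bash
mkdir -p pics; ls
python3 - <<'E'
from rig import readout,get_image
import cv2,numpy as np
print(readout.observe())
for n in("side","top"):
    g=get_image(n)
    cv2.imwrite(f"pics/{n}0.png",g["img"][:,:,::-1])
    np.savez(f"{n}0.npz",**g)
    print(n,g["fx"],g["fy"],g["cx"],g["cy"],g["R"],g["t"])
E
```

```text
pics
{'time_s': 0.0, 'qpos': array([-1.37799200e+00,  5.33882270e-02,  1.61430058e+00,  4.46535017e-05,
        1.47601313e+00, -1.18980146e-01]), 'qd': array([ 2.37687806e-04, -3.18727963e-04,  4.09596983e-04, -1.21064939e-03,
       -2.16728020e-05, -1.49574617e-03]), 'tau': array([-5.41773752e-04, -3.93679869e+01, -3.70176566e+01, -1.12606640e-04,
        7.24849873e-03,  3.41394966e-06]), 'ee_pos': array([ 0.19162635, -0.59423848,  0.23003965]), 'tcp_rot': array([-0.69852001, -0.11053078,  0.69854364, -0.10903915]), 'ft_force': array([-0.57260605,  0.3764259 ,  0.82217079]), 'ft_torque': array([ 0.02239082,  0.00308841, -0.0213555 ]), 'width': 0.08535718927316263}
side 526.8998996555932 526.8998996555932 311.96443134707494 237.3248619533811 [[-0.94577086 -0.32460209 -0.01228668]
 [-0.21548275  0.65524306 -0.72403295]
 [ 0.24307337 -0.6821217  -0.68965595]] [0.4459803  0.18020961 1.21753266]
top 573.1828352159828 573.1828352159828 316.6845297814534 239.2368632664555 [[ 4.12309556e-03 -9.99990820e-01  1.16637591e-03]
 [-9.85854007e-01 -4.26023820e-03 -1.67552161e-01]
 [ 1.67555592e-01 -4.59042792e-04 -9.85862522e-01]] [-0.0014639   0.47389448  1.41374787]
```

View pics/side0.png

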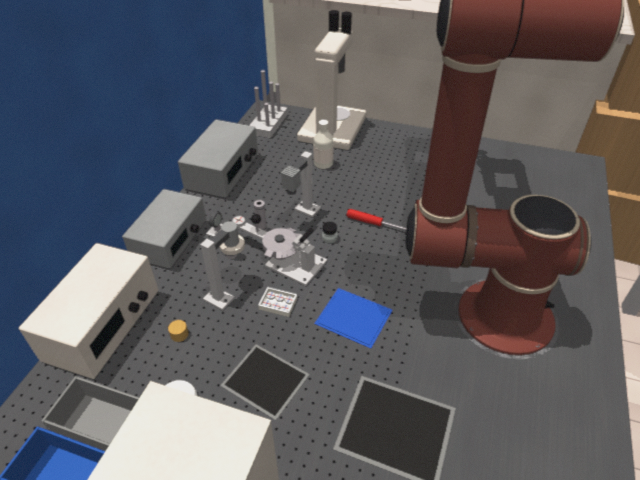

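View pics/top0.png

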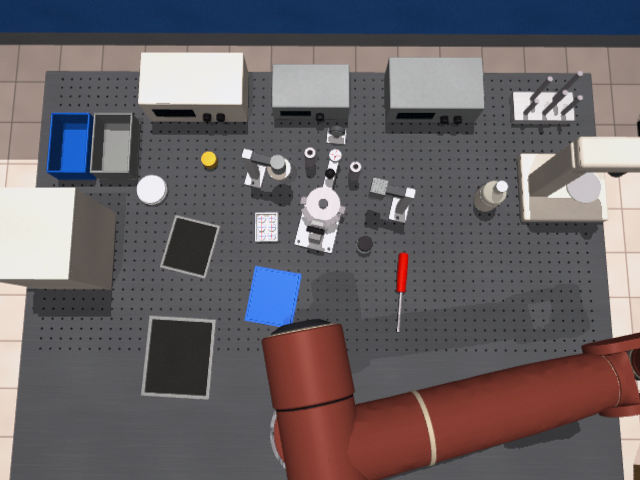

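Two black mats: (190,246) is the smaller and (180,357) the larger; (273,296) is blue. The smaller black one at (190,246) fits. The square camera head is at (380,186), on the stage's −y side, and the round lamp is at (279,165). The post in the way is therefore the one at (355,168). I'll enlarge to confirm.

Run:
```python
import cv2,numpy as np
a=cv2.imread("pics/top0.png")
c=a[125:265,225:425]; cv2.imwrite("pics/c1.png",cv2.resize(c,None,fx=4,fy=4,interpolation=cv2.INTER_CUBIC))
b=cv2.imread("pics/side0.png")
c=b[140:320,170:370]; cv2.imwrite("pics/c2.png",cv2.resize(c,None,fx=3.3,fy=3.3,interpolation=cv2.INTER_CUBIC))
c=a[200:410,130:310]; cv2.imwrite("pics/c3.png",cv2.resize(c,None,fx=2.5,fy=2.5,interpolation=cv2.INTER_CUBIC))
```

```text
(no output)
```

View pics/c1.png

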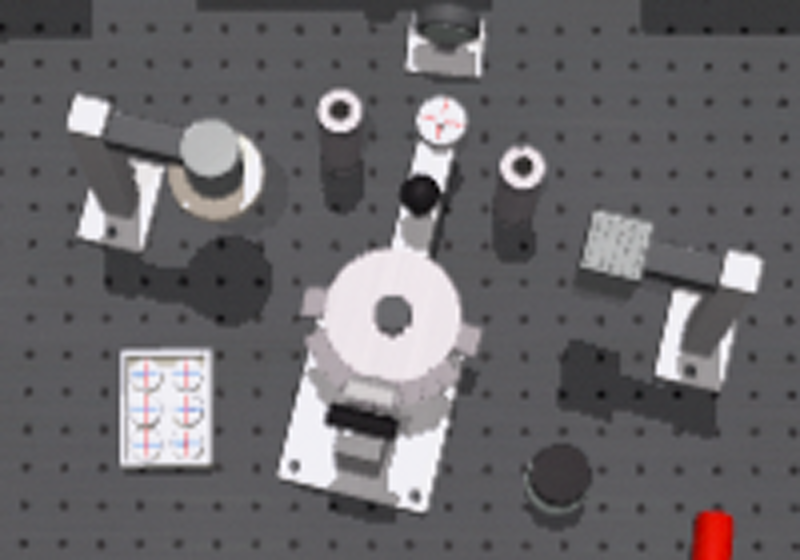

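View pics/c2.png

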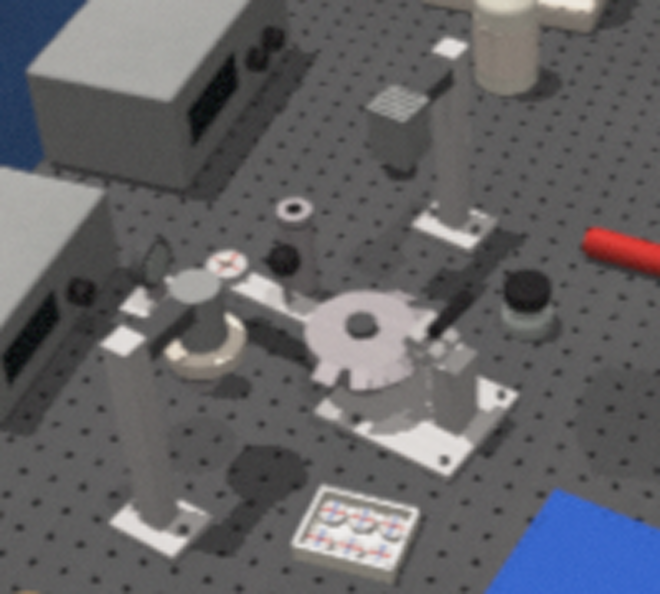

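View pics/c3.png

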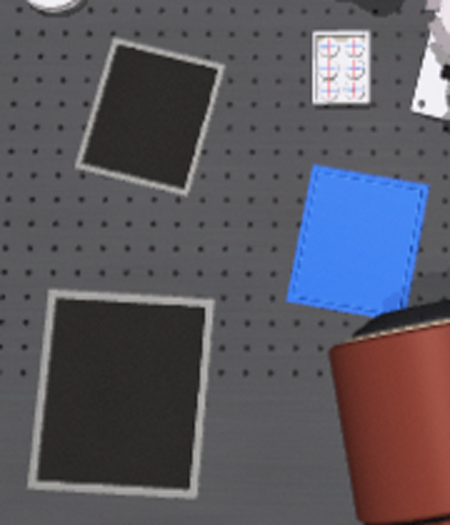

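```bash
cat > h.py <<'E'
import numpy as np
from scipy.optimize import least_squares
from scipy.spatial.transform import Rotation as Rn
C={n:dict(np.load(f"{n}0.npz")) for n in("side","top")}
def proj(n,X):
    c=C[n];p=c["R"]@X+c["t"];return np.array([c["fx"]*p[0]/p[2]+c["cx"],c["fy"]*p[1]/p[2]+c["cy"]])
def ray(n,uv,z):
    c=C[n];d=c["R"].T@np.array([(uv[0]-c["cx"])/c["fx"],(uv[1]-c["cy"])/c["fy"],1]);o=-c["R"].T@c["t"]
    return o+d*(z-o[2])/d[2]
E
python3 - <<'E'
from h import *
a=np.radians(70)
F={"hub":(0,0,.073),"stub":(.130,0,.073),"ball":(.07,0,.1),"camtop":(.13*np.cos(a),-.13*np.sin(a),.182),"lamptop":(.13*np.cos(a),.13*np.sin(a),.182),"colr":(.044,-.195,.19),"coll":(.044,.195,.19),"tee":(-.05-.469*.067,0,.06+.883*.067)}
T={"stub":(335.2,155),"ball":(330,173.75),"camtop":(379.25,186.25),"lamptop":(277.5,161.75),"colr":(410.5,192.75),"coll":(247.5,154),"hub":(323.25,203.75),"tee":(315.5,229.75)}
S={"stub":(238.8,220),"ball":(256.1,219.1),"camtop":(290.6,171.2),"lamptop":(228.8,226.7),"colr":(306.4,154.2),"coll":(207.3,243.3),"hub":(279.1,238.2),"tee":(307,234.8)}
def W(x,p):
    c,s=np.cos(x[2]),np.sin(x[2]);return np.array([x[0]+c*p[0]-s*p[1],x[1]+s*p[0]+c*p[1],p[2]])
def res(x,cams=("top","side")):
    r=[]
    for n,D in(("top",T),("side",S)):
        if n in cams:
            for k,v in D.items(): r+=list(proj(n,W(x,F[k]))-v)
    return np.array(r)
for cams in (("top",),("side",),("top","side")):
    s=least_squares(res,[.5,0,-.15],args=(cams,),loss="soft_l1");print(cams,s.x);print(np.round(res(s.x,cams).reshape(-1,2),1).tolist())
x=s.x;np.save("stage.npy",x)
for k in F: print(k,W(x,F[k]))
for nm,t,sd in (("postR",(355.75,166.5),(259.4,203.3)),("postL",(310,152.5),None)):
    print(nm,ray("top",t,.095),ray("side",sd,.095) if sd else "")
    e=ray("top",t,.095)[:2]-x[:2];print(np.hypot(*e),np.degrees(np.arctan2(e[1],e[0])-x[2]))
m=np.array([(117,40),(222,68),(187,194),(77,167)])/2.5+[130,200]
M=np.array([ray("top",u,.003) for u in m]);print(M,M.mean(0),np.linalg.norm(np.diff(M,axis=0),axis=1))
print(np.degrees(np.arctan2(*(M[0]-M[3])[[1,0]])))
E
```

```text
('top',) [ 0.56059941 -0.01541409 -0.23757647]
[[0.2, -0.5], [0.1, -0.1], [0.2, 0.0], [0.1, 0.2], [0.1, 0.2], [-0.5, -0.1], [-0.0, -0.8], [-0.1, 0.9]]
('side',) [ 0.55955015 -0.01047217 -0.23777205]
[[-0.4, -1.0], [-0.1, 0.2], [0.0, -0.1], [0.3, 0.1], [0.1, 0.1], [0.0, 0.3], [0.4, -0.9], [-0.4, 0.9]]
('top', 'side') [ 0.5606134  -0.01407855 -0.23777497]
[[-0.4, -0.5], [-0.5, -0.1], [-0.4, 0.0], [-0.5, 0.2], [-0.4, 0.2], [-1.1, -0.1], [-0.6, -0.8], [-0.7, 0.8], [-0.2, -2.0], [0.1, -0.8], [0.1, -1.0], [0.6, -1.0], [0.1, -0.7], [0.4, -0.9], [0.5, -1.9], [-0.3, -0.2]]
hub [ 0.5606134  -0.01407855  0.073     ]
stub [ 0.68695578 -0.04469885  0.073     ]
ball [ 0.62864392 -0.03056641  0.1       ]
camtop [ 0.57505137 -0.14327432  0.182     ]
lamptop [0.63259871 0.09417169 0.182     ]
colr [ 0.55744499 -0.21395592  0.19      ]
coll [0.64930589 0.16507122 0.19      ]
tee [0.48148128 0.00509988 0.119161  ]
postR [ 0.64888765 -0.09606297  0.095     ] [ 0.64685686 -0.09258177  0.095     ]
0.12047317975550781 -29.260793710049626
postL [0.68470778 0.01820312 0.095     ] 
0.12822449067671848 28.20512707664929
[[0.54032824 0.36712617 0.003     ]
 [0.51095042 0.25617476 0.003     ]
 [0.37886076 0.28785418 0.003     ]
 [0.40631856 0.40236663 0.003     ]] [0.45911449 0.32838044 0.003     ] [0.11477487 0.13583543 0.11775836]
-14.733467205484157
```

```bash
cat > mv.py <<'E'
import numpy as np
from rig import readout
from scipy.spatial.transform import Rotation as Rn
st=np.load("stage.npy") if __import__("os").path.exists("stage.npy") else None
def cur():
    s=readout.observe();return np.array(s["ee_pos"]),Rn.from_quat(s["tcp_rot"])
def frame(x,y):
    x=np.array(x,float);x/=np.linalg.norm(x);y=np.array(y,float);y-=x*(x@y);y/=np.linalg.norm(y)
    return Rn.from_matrix(np.c_[x,y,np.cross(x,y)])
def plan(wps,p=None,R=None,vmax=.040,wmax=7.0):
    """wps: list of (pos or None, Rot or None)"""
    if p is None: p,R=cur()
    out=[]
    for q,Q in wps:
        q=p if q is None else np.array(q,float);Q=R if Q is None else Q
        rv=(R.inv()*Q).as_rotvec(degrees=True);n=max(1,int(np.ceil(max(np.linalg.norm(q-p)/vmax,np.linalg.norm(rv)/wmax))))
        p0,R0=p,R
        for i in range(n):
            Rn1=R0*Rn.from_rotvec(rv*(i+1)/n,degrees=True);p1=p0+(q-p0)*(i+1)/n
            dp=np.round(R.inv().apply(p1-p),4);dr=np.round((R.inv()*Rn1).as_rotvec(degrees=True),2)
            out.append((dp.tolist(),dr.tolist()))
            p=p+R.apply(dp);R=R*Rn.from_rotvec(dr,degrees=True)
    for i in range(0,len(out),5):
        print("dp",[o[0] for o in out[i:i+5]],"\nrot",[o[1] for o in out[i:i+5]])
    print(len(out),"rows; end",np.round(p,4))
    return p,R
E
python3 - <<'E'
from mv import *
p,R=cur();print(R.as_matrix().round(3))
a=np.radians(-42)
y=np.array([np.cos(a),np.sin(a),0])
if y@R.as_matrix()[:,1]<0:y=-y
print(np.degrees((R.inv()*frame([0,0,-1],y)).as_rotvec()))
plan([((.648,-.0945,.30),frame([0,0,-1],y))])
E
```

```text
[[-0.     0.307 -0.952]
 [ 0.002 -0.952 -0.307]
 [-1.    -0.002 -0.   ]]
[-30.13489205  -0.04007403   0.09933674]
dp [[-0.0038, -0.0187, -0.0327], [-0.0039, -0.0177, -0.0331], [-0.0038, -0.0167, -0.0337], [-0.0039, -0.0157, -0.0342], [-0.0038, -0.0147, -0.0346]] 
rot [[-1.67, -0.0, 0.01], [-1.68, -0.0, 0.0], [-1.67, -0.01, 0.01], [-1.68, 0.0, 0.0], [-1.67, -0.0, 0.01]]
dp [[-0.0039, -0.0137, -0.035], [-0.0038, -0.0127, -0.0354], [-0.0039, -0.0116, -0.0358], [-0.0038, -0.0106, -0.036], [-0.0039, -0.0095, -0.0364]] 
rot [[-1.67, -0.0, 0.0], [-1.68, -0.01, 0.01], [-1.67, 0.0, 0.0], [-1.68, 0.0, 0.01], [-1.67, -0.0, 0.01]]
dp [[-0.0039, -0.0085, -0.0367], [-0.0038, -0.0074, -0.0368], [-0.0039, -0.0063, -0.0371], [-0.0039, -0.0052, -0.0372], [-0.0038, -0.0041, -0.0374]] 
rot [[-1.68, -0.0, 0.0], [-1.67, -0.01, 0.01], [-1.67, 0.0, 0.0], [-1.68, -0.0, 0.01], [-1.67, -0.0, 0.0]]
dp [[-0.0039, -0.0031, -0.0375], [-0.0039, -0.0019, -0.0375], [-0.0039, -0.0008, -0.0376]] 
rot [[-1.68, -0.01, 0.01], [-1.67, 0.0, 0.0], [-1.67, 0.0, 0.01]]
18 rows; end [ 0.648  -0.0945  0.3   ]
```

>>> drive_tool(
  dp=[
    [-0.004, -0.0187, -0.0327],
    [-0.004, -0.0177, -0.0331],
    [-0.004, -0.0167, -0.0337],
    [-0.004, -0.0157, -0.0342],
    [-0.004, -0.0147, -0.0346],
  ],
  delta_rot=[
    [-1.67, 0, 0],
    [-1.67, 0, 0],
    [-1.67, 0, 0],
    [-1.67, 0, 0],
    [-1.67, 0, 0],
  ],
  grip=[100, 100, 100, 100, 100],
  newtons=40,
)

```text
time_s: 0.52
ee_pos: [0.3192, -0.4544, 0.2509]
tcp_rot: [-0.689, -0.161, 0.689, -0.16]
ft_force: [0.1, -0.4, 0.8]
width: 0.0517
```

>>> drive_tool(
  dp=[
    [-0.004, -0.0137, -0.035],
    [-0.004, -0.0127, -0.0354],
    [-0.004, -0.0116, -0.0358],
    [-0.004, -0.0106, -0.036],
    [-0.004, -0.0095, -0.0364],
  ],
  delta_rot=[
    [-1.67, 0, 0],
    [-1.67, 0, 0],
    [-1.67, 0, 0],
    [-1.67, 0, 0],
    [-1.67, 0, 0],
  ],
  grip=[100, 100, 100, 100, 100],
)

```text
time_s: 0.93
ee_pos: [0.4461, -0.3155, 0.2711]
tcp_rot: [-0.675, -0.211, 0.675, -0.21]
ft_force: [0.7, -0.8, 0.0]
width: 0.052
```

>>> drive_tool(
  dp=[
    [-0.004, -0.0085, -0.0367],
    [-0.004, -0.0074, -0.0368],
    [-0.004, -0.0063, -0.0371],
    [-0.004, -0.0052, -0.0372],
    [-0.004, -0.0041, -0.0374],
  ],
  delta_rot=[
    [-1.67, 0, 0],
    [-1.67, 0, 0],
    [-1.67, 0, 0],
    [-1.67, 0, 0],
    [-1.67, 0, 0],
  ],
  grip=[100, 100, 100, 100, 100],
)

```text
time_s: 1.35
ee_pos: [0.573, -0.1767, 0.2909]
tcp_rot: [-0.658, -0.259, 0.658, -0.259]
ft_force: [0.8, -1.3, -0.3]
width: 0.052
```

>>> drive_tool(
  dp=[
    [-0.004, -0.0031, -0.0375],
    [-0.004, -0.0019, -0.0375],
    [-0.004, -0.0008, -0.0376],
    [0, 0, 0],
  ],
  delta_rot=[
    [-1.67, 0, 0],
    [-1.67, 0, 0],
    [-1.67, 0, 0],
    [0, 0, 0],
  ],
  grip=[100, 100, 100, 100],
)

```text
time_s: 1.68
ee_pos: [0.6513, -0.0903, 0.3029]
tcp_rot: [0.646, 0.29, -0.644, 0.289]
ft_force: [-0.5, -0.8, 0.5]
width: 0.0519
```

Run:
```python
from rig import readout,get_image
import cv2,numpy as np
from h import proj
p=readout.observe()["ee_pos"];print(p)
for n in("side","top"):
    a=get_image(n)["img"][:,:,::-1]; print(n,proj(n,p))
    c=a[100:300,170:370] if n=="side" else a[60:260,250:450]
    cv2.imwrite(f"pics/{n}1.png",cv2.resize(c,None,fx=3,fy=3,interpolation=cv2.INTER_CUBIC))
```

```text
[ 0.65130593 -0.09030025  0.30291107]
side [250.02682819 134.98396262]
top [359.69779262 136.90925701]
```

View pics/side1.png

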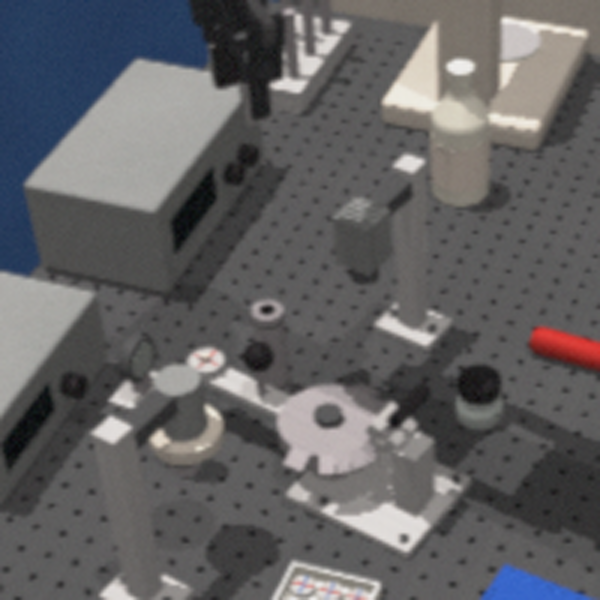

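View pics/top1.png

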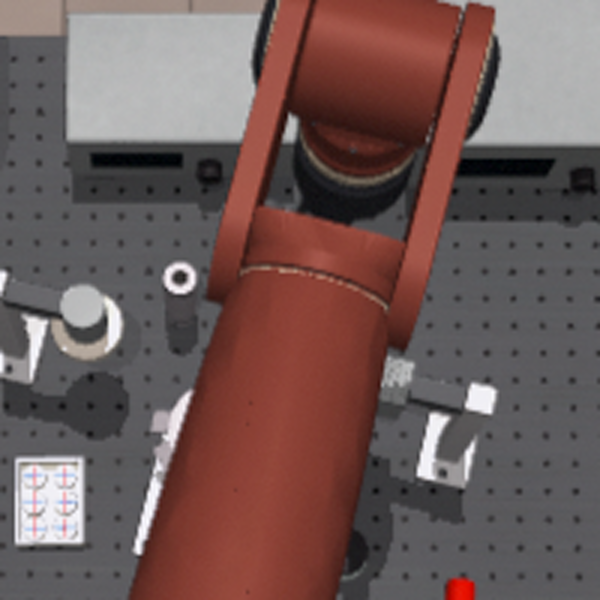

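Run:
```python
from mv import *
p,R=cur()
a=np.radians(-42)
y=np.array([np.cos(a),np.sin(a),0])
if y@R.as_matrix()[:,1]<0:y=-y
Q=frame([0,0,-1],y)
plan([((.648,-.0943,.29),Q),((.648,-.0943,.056),Q)])
```

```text
dp [[0.0124, -0.0004, 0.0007], [0.039, 0.0, 0.0], [0.039, 0.0, 0.0], [0.039, 0.0, 0.0], [0.039, 0.0, 0.0]] 
rot [[0.06, 0.06, 0.06], [-0.0, -0.0, 0.0], [-0.0, -0.0, 0.0], [-0.0, -0.0, 0.0], [-0.0, -0.0, 0.0]]
dp [[0.039, 0.0, 0.0], [0.039, 0.0, 0.0]] 
rot [[-0.0, -0.0, 0.0], [-0.0, -0.0, 0.0]]
7 rows; end [ 0.648  -0.0943  0.056 ]
```

>>> drive_tool(
  dp=[
    [0.0124, -0.0004, 0.0007],
    [0.03, 0, 0],
    [0.039, 0, 0],
    [0.039, 0, 0],
    [0.039, 0, 0],
  ],
  delta_rot=[
    [0, 0, 0],
    [0, 0, 0],
    [0, 0, 0],
    [0, 0, 0],
    [0, 0, 0],
  ],
  grip=[100, 100, 100, 100, 100],
)

```text
time_s: 2.2
ee_pos: [0.6461, -0.0969, 0.1415]
tcp_rot: [-0.646, -0.286, 0.647, -0.286]
ft_force: [1.1, -0.2, -0.2]
width: 0.0518
```

>>> drive_tool(
  dp=[
    [0.02, 0, 0],
    [0.02, 0, 0],
    [0, 0, 0],
    [0, 0, 0],
  ],
  delta_rot=[
    [0, 0, 0],
    [0, 0, 0],
    [0, 0, 0],
    [0, 0, 0],
  ],
  grip=[100, 100, 100, 100],
)

```text
time_s: 2.53
ee_pos: [0.6455, -0.0963, 0.1017]
tcp_rot: [-0.645, -0.287, 0.648, -0.286]
ft_force: [-0.7, 1.1, 0.1]
width: 0.0519
```

Run:
```python
from rig import readout,get_image
import cv2,numpy as np
p=readout.observe();print(p["ee_pos"],p["ft_force"],p["tcp_rot"])
a=get_image("side")["img"][:,:,::-1]
cv2.imwrite("pics/side2.png",cv2.resize(a[120:270,190:390],None,fx=4,fy=4,interpolation=cv2.INTER_CUBIC))
```

```text
[ 0.64546499 -0.09631892  0.10172551] [-0.69044015  1.10384485  0.12085917] [-0.64522364 -0.28748866  0.64761624 -0.28570954]
```

View pics/side2.png

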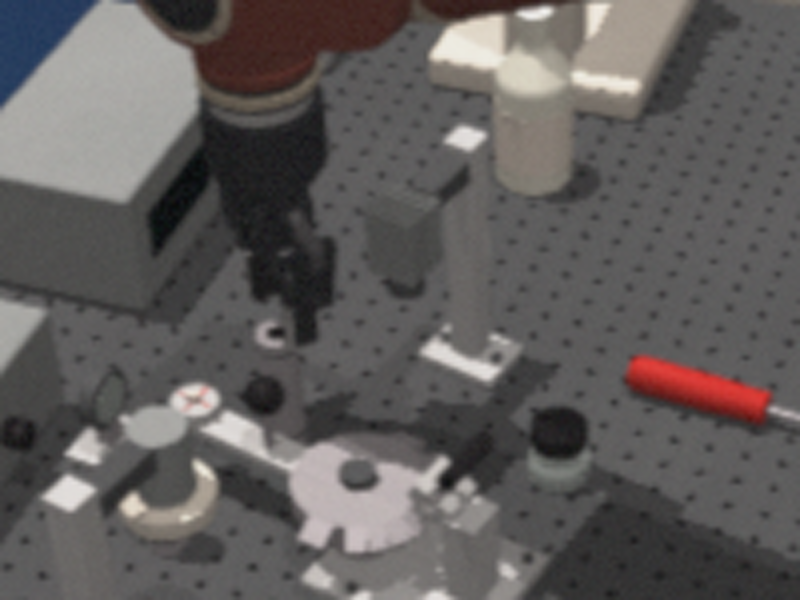

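```bash
cat > log.py <<'E'
# dead-reckoned commanded pose
import numpy as np
from scipy.spatial.transform import Rotation as Rn
def run(p,R,rows):
    for dp,dr in rows:
        p=p+R.apply(dp);R=R*Rn.from_rotvec(dr,degrees=True)
    return p,R
E
python3 - <<'E'
from log import *; from mv import cur
import time
R=Rn.from_quat([-0.69852001,-0.11053078,0.69854364,-0.10903915]);p=np.array([.1916,-.5942,.2300])
r=[-1.67,0,0]
ys=[187,177,167,157,147,137,127,116,106,95,85,74,63,52,41,31,19,8];zs=[327,331,337,342,346,350,354,358,360,364,367,368,371,372,374,375,375,376]
rows=[((-.004,-y/1e4,-z/1e4),r) for y,z in zip(ys,zs)]
p,R=run(p,R,rows);print(p,R.as_quat())
p,R=run(p,R,[((.1594,-.0004,.0007),(0,0,0)),((.04,0,0),(0,0,0))]);print(p,R.as_quat())
for i in range(3):print(cur()[0])
E
```

```text
[ 0.64830145 -0.09481211  0.30287359] [-0.64634721 -0.28789921  0.64598321 -0.28645248]
[ 0.64746358 -0.09464915  0.10347379] [-0.64634721 -0.28789921  0.64598321 -0.28645248]
[ 0.64707635 -0.09648417  0.10406003]
[ 0.64707635 -0.09648417  0.10406003]
[ 0.64707635 -0.09648417  0.10406003]
```

>>> drive_tool(
  dp=[
    [0.0157, 0, 0],
    [0.0157, 0, 0],
    [0.0157, 0, 0],
    [0, 0, 0],
  ],
  delta_rot=[
    [0, 0, 0],
    [0, 0, 0],
    [0, 0, 0],
    [0, 0, 0],
  ],
  grip=[100, 100, 100, 100],
)

```text
time_s: 2.92
ee_pos: [0.6466, -0.0958, 0.0557]
tcp_rot: [-0.646, -0.287, 0.647, -0.287]
ft_force: [-0.8, 0.0, -0.6]
width: 0.0519
```

>>> drive_tool(
  dp=[
    [0, 0, 0],
    [0, 0, 0],
    [0, 0, 0],
    [0, 0, 0],
    [0, 0, 0],
  ],
  delta_rot=[
    [0, 0, 0],
    [0, 0, 0],
    [0, 0, 0],
    [0, 0, 0],
    [0, 0, 0],
  ],
  grip=[150, 160, 170, 200, 230],
)

```text
time_s: 3.33
ee_pos: [0.6489, -0.0958, 0.0594]
tcp_rot: [0.647, 0.287, -0.645, 0.288]
ft_force: [-1.8, 1.1, 6.1]
width: 0.027
```

Run:
```python
from rig import readout,get_image
import cv2,numpy as np
p=readout.observe();print(p["ee_pos"],p["ft_force"],p["tcp_rot"],p["width"])
a=get_image("side")["img"][:,:,::-1]
cv2.imwrite("pics/side3.png",cv2.resize(a[120:270,190:390],None,fx=4,fy=4,interpolation=cv2.INTER_CUBIC))
```

```text
[ 0.64886179 -0.09575785  0.05939147] [-1.76089463  1.10529755  6.14397051] [ 0.64696698  0.28661865 -0.64533585  0.28779354] 0.026996854189397276
```

View pics/side3.png

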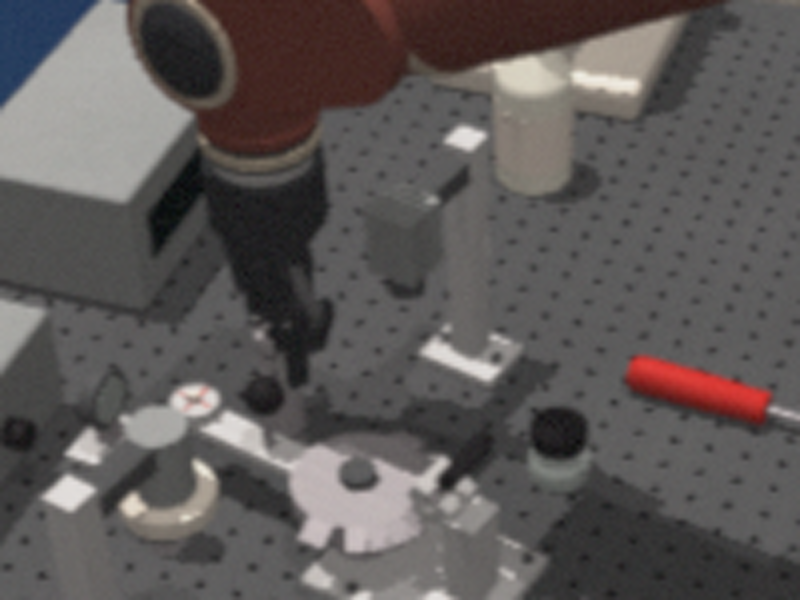

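Run:
```python
from mv import *
print(readout.observe()["qpos"].round(3))
p=np.array([.6475,-.0946,.0564]);R=Rn.from_quat([-0.64634721,-0.28789921,0.64598321,-0.28645248])
plan([((.6475,-.0946,.2564),None),((.459,.330,.2564),None)],p,R)
```

```text
[-0.26   0.277  1.663  0.     1.199  0.474]
dp [[-0.04, -0.0001, -0.0001], [-0.04, -0.0, -0.0], [-0.04, -0.0001, -0.0001], [-0.04, -0.0001, -0.0], [-0.04, -0.0, -0.0001]] 
rot [[0.0, 0.0, 0.0], [0.0, 0.0, 0.0], [0.0, 0.0, 0.0], [0.0, 0.0, 0.0], [0.0, 0.0, 0.0]]
dp [[0.0001, -0.0354, -0.0157], [0.0001, -0.0353, -0.0158], [0.0, -0.0354, -0.0157], [0.0001, -0.0354, -0.0157], [0.0001, -0.0354, -0.0158]] 
rot [[0.0, 0.0, 0.0], [0.0, 0.0, 0.0], [0.0, 0.0, 0.0], [0.0, 0.0, 0.0], [0.0, 0.0, 0.0]]
dp [[0.0001, -0.0353, -0.0157], [0.0001, -0.0354, -0.0157], [0.0, -0.0354, -0.0158], [0.0001, -0.0354, -0.0157], [0.0001, -0.0353, -0.0157]] 
rot [[0.0, 0.0, 0.0], [0.0, 0.0, 0.0], [0.0, 0.0, 0.0], [0.0, 0.0, 0.0], [0.0, 0.0, 0.0]]
dp [[0.0001, -0.0354, -0.0158], [0.0001, -0.0354, -0.0157]] 
rot [[0.0, 0.0, 0.0], [0.0, 0.0, 0.0]]
17 rows; end [0.459  0.33   0.2564]
```

>>> drive_tool(
  dp=[
    [-0.02, 0, 0],
    [-0.04, 0, 0],
    [-0.04, 0, 0],
    [-0.04, 0, 0],
    [-0.04, 0, 0],
  ],
  delta_rot=[
    [0, 0, 0],
    [0, 0, 0],
    [0, 0, 0],
    [0, 0, 0],
    [0, 0, 0],
  ],
  grip=[230, 230, 230, 230, 230],
)

```text
time_s: 3.8
ee_pos: [0.6471, -0.0954, 0.2383]
tcp_rot: [-0.646, -0.287, 0.646, -0.287]
ft_force: [0.5, 0.2, -2.8]
width: 0.0271
```

>>> drive_tool(
  dp=[
    [-0.02, -0.02, -0.009],
    [0, -0.0354, -0.0157],
    [0, -0.0354, -0.0157],
    [0, -0.0354, -0.0157],
    [0, -0.0354, -0.0157],
  ],
  delta_rot=[
    [0, 0, 0],
    [0, 0, 0],
    [0, 0, 0],
    [0, 0, 0],
    [0, 0, 0],
  ],
  grip=[230, 230, 230, 230, 230],
)

```text
time_s: 4.22
ee_pos: [0.5747, 0.0672, 0.2568]
tcp_rot: [0.646, 0.287, -0.646, 0.287]
ft_force: [-0.1, 0.8, -2.8]
width: 0.0274
```

>>> drive_tool(
  dp=[
    [0, -0.0354, -0.0157],
    [0, -0.0354, -0.0157],
    [0, -0.0354, -0.0157],
    [0, -0.0354, -0.0157],
    [0, -0.0354, -0.0157],
  ],
  delta_rot=[
    [0, 0, 0],
    [0, 0, 0],
    [0, 0, 0],
    [0, 0, 0],
    [0, 0, 0],
  ],
  grip=[230, 230, 230, 230, 230],
)

```text
time_s: 4.63
ee_pos: [0.4957, 0.2444, 0.2568]
tcp_rot: [0.646, 0.287, -0.646, 0.287]
ft_force: [0.8, 0.8, -2.2]
width: 0.0269
```

>>> drive_tool(
  dp=[
    [0, -0.0354, -0.0157],
    [0, -0.0334, -0.0148],
    [0, -0.0155, -0.0068],
    [0, 0, 0],
  ],
  delta_rot=[
    [0, 0, 0],
    [0, 0, 0],
    [0, 0, 0],
    [0, 0, 0],
  ],
  grip=[230, 230, 230, 230],
)

```text
time_s: 4.97
ee_pos: [0.4573, 0.3301, 0.2566]
tcp_rot: [-0.645, -0.289, 0.646, -0.288]
ft_force: [-0.2, -0.4, -2.2]
width: 0.0268
```

Run:
```python
from rig import readout,get_image
import cv2,numpy as np
p=readout.observe();print(p["ee_pos"],p["ft_force"],p["tcp_rot"],p["width"])
for n in("side","top"):
    a=get_image(n)["img"][:,:,::-1];cv2.imwrite(f"pics/{n}4.png",a)
```

```text
[0.45733721 0.33007063 0.25658239] [-0.15751887 -0.42628421 -2.1776489 ] [-0.64535622 -0.28923864  0.64554523 -0.28831877] 0.026829563953076684
```

View pics/side4.png

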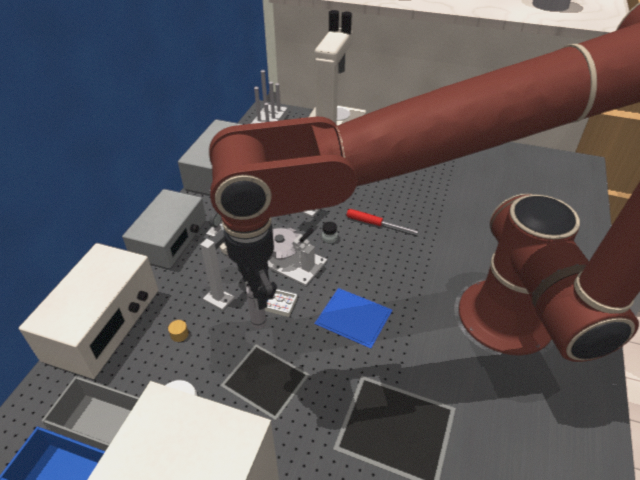

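View pics/top4.png

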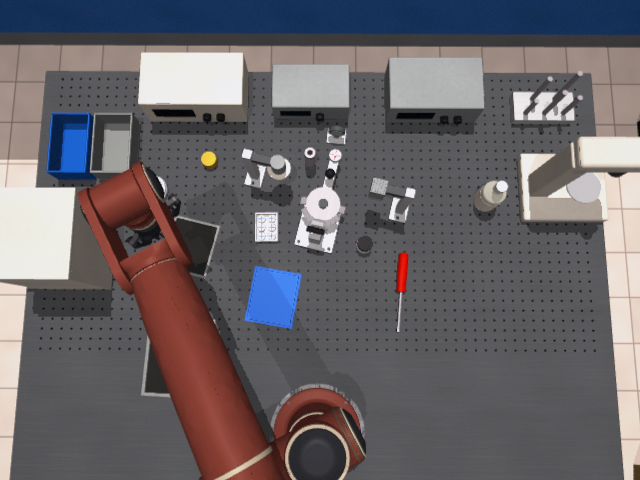

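The post is held upright at side (257,310), above the mat at (265,380), and the other post at top (310,152) is untouched. Lowering now.

>>> drive_tool(
  dp=[
    [0.04, 0, 0],
    [0.04, 0, 0],
    [0.04, 0, 0],
    [0.035, 0, 0],
    [0.02, 0, 0],
  ],
  delta_rot=[
    [0, 0, 0],
    [0, 0, 0],
    [0, 0, 0],
    [0, 0, 0],
    [0, 0, 0],
  ],
  grip=[230, 230, 230, 230, 230],
)

```text
time_s: 5.48
ee_pos: [0.4574, 0.3241, 0.0766]
tcp_rot: [-0.644, -0.286, 0.649, -0.287]
ft_force: [-1.3, -0.1, -3.0]
width: 0.0272
```

>>> drive_tool(
  dp=[
    [0.012, 0, 0],
    [0.005, 0, 0],
    [0.003, 0, 0],
    [0, 0, 0],
  ],
  delta_rot=[
    [0, 0, 0],
    [0, 0, 0],
    [0, 0, 0],
    [0, 0, 0],
  ],
  grip=[230, 230, 230, 230],
)

```text
time_s: 5.82
ee_pos: [0.4609, 0.3273, 0.0633]
tcp_rot: [0.647, 0.287, -0.645, 0.287]
ft_force: [0.5, 0.5, -2.8]
width: 0.027
```

>>> drive_tool(
  dp=[
    [0.001, 0, 0],
    [0.001, 0, 0],
    [0, 0, 0],
  ],
  delta_rot=[
    [0, 0, 0],
    [0, 0, 0],
    [0, 0, 0],
  ],
  grip=[230, 230, 230],
)

```text
time_s: 6.07
ee_pos: [0.4611, 0.3279, 0.0624]
tcp_rot: [0.648, 0.287, -0.645, 0.287]
ft_force: [-1.0, -0.3, 4.2]
width: 0.027
```

Contact (+4 N). Opening gently and rising.

>>> drive_tool(
  dp=[
    [0, 0, 0],
    [0, 0, 0],
    [0, 0, 0],
    [0, 0, 0],
    [-0.02, 0, 0],
  ],
  delta_rot=[
    [0, 0, 0],
    [0, 0, 0],
    [0, 0, 0],
    [0, 0, 0],
    [0, 0, 0],
  ],
  grip=[150, 130, 110, 100, 100],
)

```text
time_s: 6.48
ee_pos: [0.4563, 0.3254, 0.0755]
tcp_rot: [-0.643, -0.287, 0.649, -0.287]
ft_force: [-0.1, -0.9, -0.5]
width: 0.0519
```

>>> drive_tool(
  dp=[
    [-0.04, 0, 0],
    [-0.04, 0, 0],
    [-0.04, 0, 0],
    [-0.04, 0, 0],
    [-0.04, 0, 0],
  ],
  delta_rot=[
    [0, 0, 0],
    [0, 0, 0],
    [0, 0, 0],
    [0, 0, 0],
    [0, 0, 0],
  ],
  grip=[130, 130, 130, 130, 130],
)

```text
time_s: 6.9
ee_pos: [0.459, 0.3269, 0.2816]
tcp_rot: [-0.646, -0.287, 0.646, -0.287]
ft_force: [0.3, 1.4, -0.4]
width: 0.0416
```

Run:
```python
from rig import readout,get_image
import cv2,numpy as np
p=readout.observe();print(p["ee_pos"],p["tcp_rot"],p["width"],p["qpos"])
a=get_image("side")["img"][:,:,::-1];cv2.imwrite("pics/side5.png",cv2.resize(a[240:440,180:380],None,fx=3,fy=3))
```

```text
[0.45898242 0.32690568 0.28155877] [-0.64609929 -0.28722257  0.64619981 -0.28720151] 0.04155888269300142 [ 4.86813355e-01 -1.18766996e-01  1.69717157e+00  3.94434605e-05
  1.56332786e+00  1.22107165e+00]
```

View pics/side5.png

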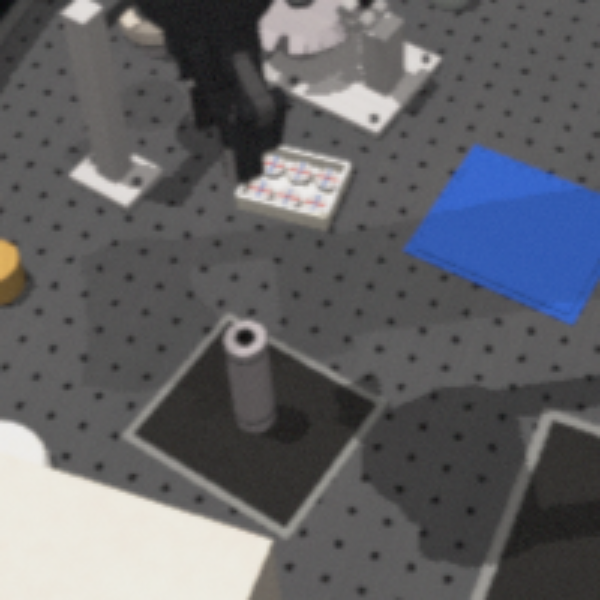

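Run:
```python
from mv import *
from h import ray
print("post in side cam",ray("side",(261.7,352.7),.098))
p=np.array([.6475,-.0946,.2564]);R=Rn.from_quat([-0.64634721,-0.28789921,0.64598321,-0.28645248])
p=p+R.apply([0,-.4229,-.1876]);p[2]=.2794;print("cmd",p)
ps=st[2];x0,y0=st[0],st[1]
Z=Rn.from_euler("z",ps)
out=Z.apply([-.469,0,.883]);tx=-out;ty=Z.apply([.883,0,.469])
c=np.array([x0,y0,0])+Z.apply([-.05-.469*.067,0,.06+.883*.067]);print(c)
Q=frame(tx,ty)
pre=c+out*.09
P,RR=plan([((pre+[0,0,.05]),Q)],p,R)
print(P,RR.as_quat());np.savez("cmd.npz",p=P,q=RR.as_quat())
```

```text
post in side cam [0.46112978 0.33116607 0.098     ]
cmd [0.45931585 0.32803933 0.2794    ]
[0.48148128 0.00509988 0.119161  ]
dp [[0.0038, 0.0245, 0.0306], [0.0047, 0.0223, 0.0321], [0.0054, 0.02, 0.0335], [0.0061, 0.0176, 0.0347], [0.0066, 0.015, 0.0358]] 
rot [[-3.49, 0.86, 3.43], [-3.49, 0.85, 3.44], [-3.48, 0.86, 3.43], [-3.49, 0.86, 3.43], [-3.49, 0.85, 3.44]]
dp [[0.0068, 0.0125, 0.0368], [0.0069, 0.0098, 0.0375], [0.0069, 0.007, 0.0381]] 
rot [[-3.49, 0.86, 3.43], [-3.49, 0.85, 3.43], [-3.49, 0.86, 3.44]]
8 rows; end [0.4405 0.015  0.2486]
[0.44045011 0.01504591 0.24864555] [-0.64494756 -0.28986763  0.43360751 -0.55857311]
```

>>> drive_tool(
  dp=[
    [0.0038, 0.0245, 0.0306],
    [0.0047, 0.0223, 0.0321],
    [0.0054, 0.02, 0.0335],
    [0.0061, 0.0176, 0.0347],
    [0.0066, 0.015, 0.0358],
  ],
  delta_rot=[
    [-3.49, 0.86, 3.43],
    [-3.49, 0.86, 3.43],
    [-3.49, 0.86, 3.43],
    [-3.49, 0.86, 3.43],
    [-3.49, 0.86, 3.43],
  ],
  grip=[130, 130, 130, 130, 130],
)

```text
time_s: 7.37
ee_pos: [0.4474, 0.1303, 0.2604]
tcp_rot: [0.654, 0.293, -0.519, 0.466]
ft_force: [0.9, -0.2, 0.8]
width: 0.0417
```

>>> drive_tool(
  dp=[
    [0.0068, 0.0125, 0.0368],
    [0.0069, 0.0098, 0.0375],
    [0.0069, 0.007, 0.0381],
    [0, 0, 0],
    [0, 0, 0],
  ],
  delta_rot=[
    [-3.49, 0.86, 3.43],
    [-3.49, 0.86, 3.43],
    [-3.49, 0.86, 3.43],
    [0, 0, 0],
    [0, 0, 0],
  ],
  grip=[130, 130, 130, 130, 130],
)

```text
time_s: 7.78
ee_pos: [0.4399, 0.0139, 0.2488]
tcp_rot: [0.646, 0.288, -0.437, 0.555]
ft_force: [-0.1, 0.6, 0.9]
width: 0.042
```

Run:
```python
from rig import readout,get_image
import cv2,numpy as np
p=readout.observe();print(p["ee_pos"],p["tcp_rot"],p["width"],p["qpos"],p["ft_force"])
a=get_image("side")["img"][:,:,::-1];cv2.imwrite("pics/side6.png",cv2.resize(a[130:330,200:400],None,fx=3,fy=3))
a=get_image("top")["img"][:,:,::-1];cv2.imwrite("pics/top6.png",a)
```

```text
[0.43992217 0.01390771 0.24878669] [ 0.64608423  0.2879085  -0.43716744  0.55548942] 0.04200874614121721 [-0.0917027  -0.80778642  2.28227558 -0.07746055  1.18824866  0.16738652] [-0.10685728  0.64694553  0.93567667]
```

View pics/side6.png

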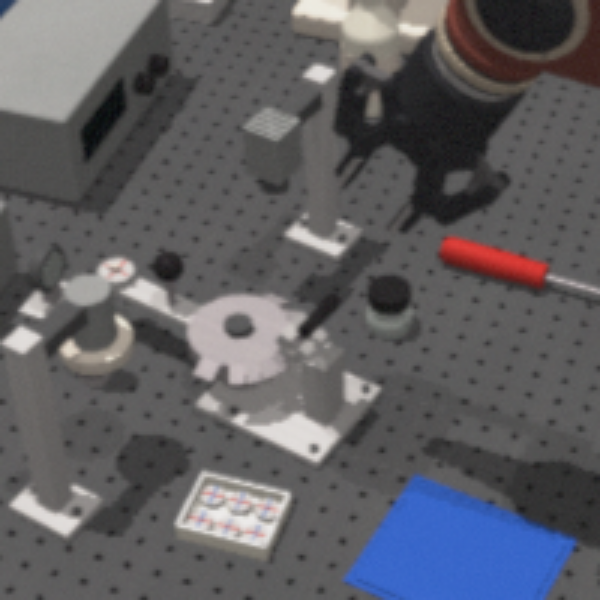

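View pics/top6.png

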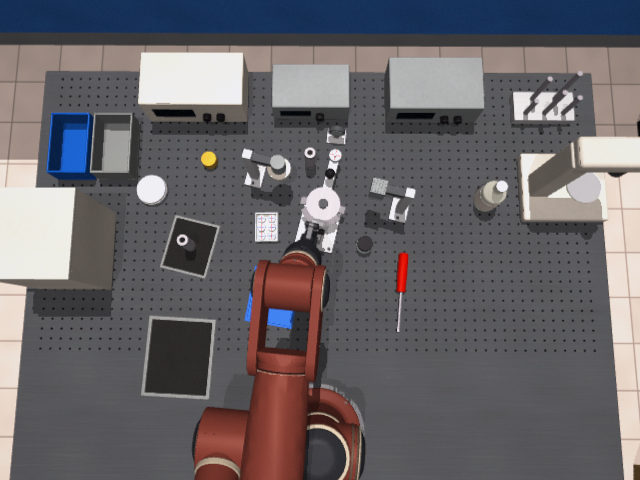

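Run:
```python
from mv import *
from h import ray,proj
print("post in top cam",ray("top",(182.5,240.5),.098))
z=np.load("cmd.npz");p=z["p"];R=Rn.from_quat(z["q"])
Z=Rn.from_euler("z",st[2]);out=Z.apply([-.469,0,.883])
c=np.array([.5603,-.013,0])+Z.apply([-.05-.469*.067,0,.06+.883*.067]);print(c)
tgt=c-out*.018
np.savez("tee.npz",c=c,out=out)
P,RR=plan([(c+out*.05,None),(tgt,None)],p,R);np.savez("cmd.npz",p=P,q=RR.as_quat())
```

```text
post in top cam [0.45951006 0.32688388 0.098     ]
[0.48116788 0.00617844 0.119161  ]
dp [[0.028, -0.008, -0.0003], [0.0279, -0.008, -0.0003], [0.028, -0.0079, -0.0004], [0.034, -0.0, 0.0], [0.034, -0.0001, 0.0]] 
rot [[0.0, 0.0, 0.0], [0.0, 0.0, 0.0], [0.0, 0.0, 0.0], [0.0, 0.0, 0.0], [0.0, 0.0, 0.0]]
5 rows; end [0.4893 0.0042 0.1032]
```

>>> drive_tool(
  dp=[
    [0.028, -0.008, -0.0003],
    [0.028, -0.008, -0.0003],
    [0.028, -0.008, -0.0004],
    [0.018, 0, 0],
    [0, 0, 0],
  ],
  delta_rot=[
    [0, 0, 0],
    [0, 0, 0],
    [0, 0, 0],
    [0, 0, 0],
    [0, 0, 0],
  ],
  grip=[130, 130, 130, 130, 130],
)

```text
time_s: 8.3
ee_pos: [0.4649, 0.0133, 0.1432]
tcp_rot: [0.643, 0.294, -0.437, 0.556]
ft_force: [-1.0, 0.1, -1.2]
width: 0.0417
```

Run:
```python
from rig import readout,get_image
import cv2,numpy as np
p=readout.observe();print(p["ee_pos"],p["tcp_rot"],p["width"],p["qpos"],p["ft_force"])
a=get_image("side")["img"][:,:,::-1];cv2.imwrite("pics/side7.png",cv2.resize(a[170:290,250:370],None,fx=5,fy=5,interpolation=cv2.INTER_CUBIC))
a=get_image("top")["img"][:,:,::-1];cv2.imwrite("pics/top7.png",cv2.resize(a[180:280,260:380],None,fx=5,fy=5,interpolation=cv2.INTER_CUBIC))
```

```text
[0.46492933 0.01325924 0.1431528 ] [ 0.64263064  0.29417137 -0.43727504  0.55612913] 0.04166497512662027 [-0.09069524 -0.63213824  2.36067415 -0.08352745  0.94400164  0.1789456 ] [-0.95709717  0.07771796 -1.17550904]
```

View pics/side7.png

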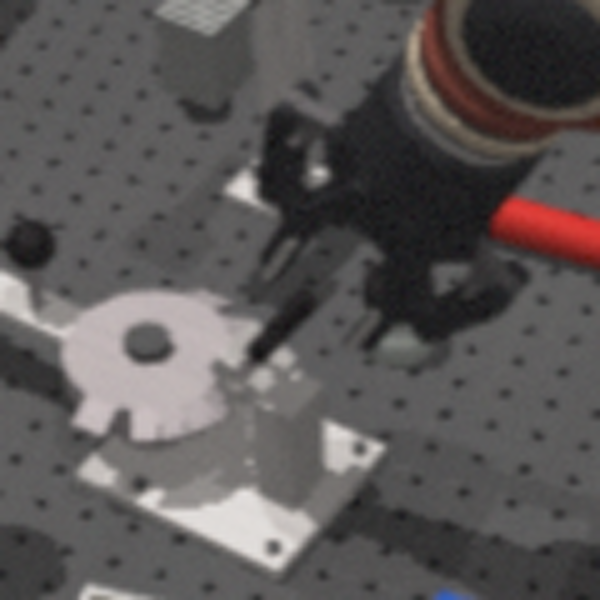

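View pics/top7.png

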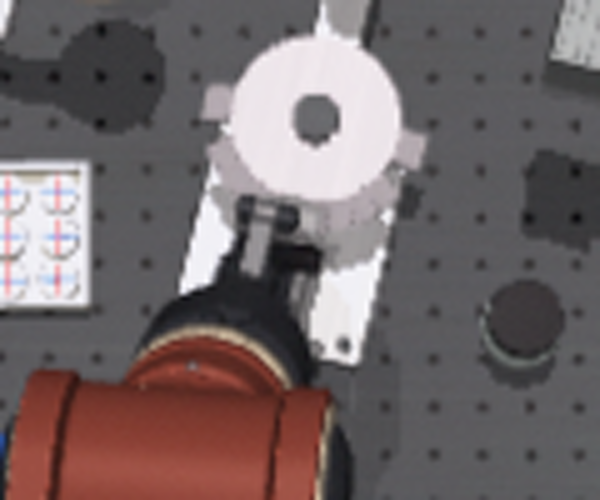

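Run:
```python
from mv import *
from h import proj
t=np.load("tee.npz");c,o=t["c"],t["out"]
ty=Rn.from_euler("z",st[2]).apply([.883,0,.469])
for d in(0,.032,.045):
  for s in (-.024,0,.024):
    X=c+o*d+ty*s
    print(d,s,(proj("top",X)-[260,180])*5,(proj("side",X)-[250,170])*5)
```

```text
0 -0.024 [261.46263785 299.72455535] [321.2961642  358.07404633]
0 0 [271.93438068 253.60057473] [283.30215299 324.58870125]
0 0.024 [282.52303777 206.96163198] [245.34759645 291.13812885]
0.032 -0.024 [253.43282426 320.18339324] [348.05270064 326.18453832]
0.032 0 [264.09463141 273.13762255] [309.25383877 292.01926883]
0.032 0.024 [274.87816878 225.55471101] [270.49610538 257.890216  ]
0.045 -0.024 [250.06712522 328.75872195] [359.24352567 312.84686641]
0.045 0 [260.80801852 281.32802647] [320.10787141 278.39742995]
0.045 0.024 [271.67268296 233.35077023] [281.01405616 243.98482256]
```

>>> drive_tool(
  dp=[
    [0.017, 0, 0],
    [0.017, 0, 0],
    [0.016, 0, 0],
    [0, 0, 0],
  ],
  delta_rot=[
    [0, 0, 0],
    [0, 0, 0],
    [0, 0, 0],
    [0, 0, 0],
  ],
  grip=[130, 130, 130, 130],
)

```text
time_s: 8.73
ee_pos: [0.4895, 0.0063, 0.1037]
tcp_rot: [0.644, 0.291, -0.436, 0.557]
ft_force: [-0.6, -0.4, -0.4]
width: 0.0421
```

>>> drive_tool(
  dp=[
    [0, 0, 0],
    [0, 0, 0],
    [0, 0, 0],
    [0, 0, 0],
    [0, 0, 0],
  ],
  delta_rot=[
    [0, 0, 0],
    [0, 0, 0],
    [0, 0, 0],
    [0, 0, 0],
    [0, 0, 0],
  ],
  grip=[170, 190, 210, 240, 255],
  newtons=60,
)

```text
time_s: 9.15
ee_pos: [0.4904, 0.0056, 0.1066]
tcp_rot: [0.646, 0.289, -0.434, 0.558]
ft_force: [-3.1, 1.9, 6.6]
width: 0.0106
```

Run:
```python
from rig import readout,get_image
import cv2,numpy as np
p=readout.observe();print(p["ee_pos"],p["tcp_rot"],p["width"],p["qpos"],p["ft_force"],p["ft_torque"])
a=get_image("side")["img"][:,:,::-1];cv2.imwrite("pics/side8.png",cv2.resize(a[170:290,250:370],None,fx=5,fy=5,interpolation=cv2.INTER_CUBIC))
```

```text
[0.49039452 0.00556218 0.10660042] [ 0.64565115  0.28898882 -0.43410368  0.55782977] 0.010645379151594284 [-0.10426983 -0.49618311  2.34531006 -0.08722744  0.80949377  0.18101948] [-3.12394202  1.94005125  6.64548728] [0.18288185 0.28553624 0.0326261 ]
```

View pics/side8.png

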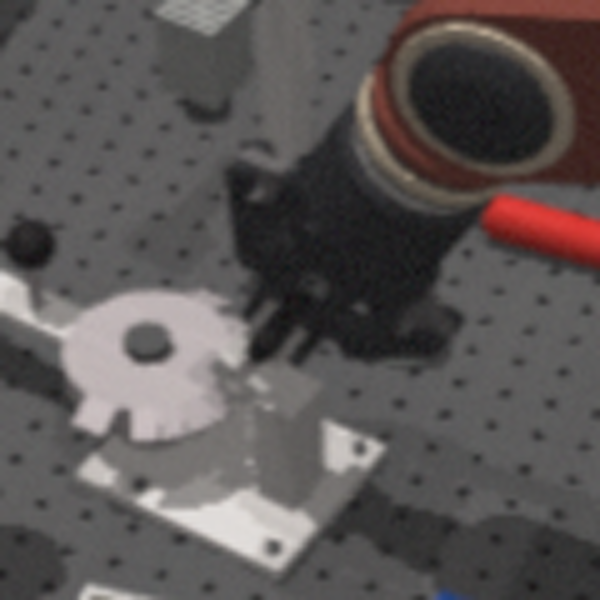

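>>> drive_tool(
  dp=[
    [-0.004, 0, 0],
    [-0.004, 0, 0],
    [-0.004, 0, 0],
    [-0.003, 0, 0],
    [0, 0, 0],
  ],
  delta_rot=[
    [0, 0, 0],
    [0, 0, 0],
    [0, 0, 0],
    [0, 0, 0],
    [0, 0, 0],
  ],
  grip=[255, 255, 255, 255, 255],
)

```text
time_s: 9.62
ee_pos: [0.4836, 0.0071, 0.1189]
tcp_rot: [0.646, 0.289, -0.434, 0.558]
ft_force: [10.0, 0.0, -6.1]
width: 0.0107
```

Run:
```python
from rig import readout
import numpy as np
t=np.load("tee.npz")
p=readout.observe();print(p["ee_pos"],p["tcp_rot"],p["width"],p["ft_force"],p["ft_torque"], "axial",p["ft_force"]@t["out"])
```

```text
[0.48359458 0.00710388 0.11888746] [ 0.64600185  0.28857612 -0.43370319  0.5579489 ] 0.010748085501397131 [10.00506891  0.03900168 -6.08074421] [ 0.14082099 -0.9042306   0.21112377] axial -9.925343451089887
```

>>> drive_tool(
  dp=[
    [0, 0, 0],
    [0, 0, 0],
    [0, 0, 0],
    [0, 0, 0],
    [0, 0, 0],
  ],
  delta_rot=[
    [-5, 0, 0],
    [-6.5, 0, 0],
    [-6.5, 0, 0],
    [-6.5, 0, 0],
    [-6.5, 0, 0],
  ],
  grip=[255, 255, 255, 255, 255],
)

```text
time_s: 10.03
ee_pos: [0.4835, 0.007, 0.1182]
tcp_rot: [0.471, 0.395, -0.34, 0.711]
ft_force: [9.8, 0.2, -5.9]
width: 0.0108
```

Run:
```python
from rig import readout
import numpy as np
t=np.load("tee.npz")
p=readout.observe();print(p["ee_pos"],p["qpos"],p["width"],p["ft_force"],p["ft_torque"], "axial",p["ft_force"]@t["out"],p["ft_torque"]@t["out"])
```

```text
[0.48346748 0.0070162  0.11824605] [-0.10217918 -0.53992339  2.35220723 -0.08569301  0.84582648 -0.36679319] 0.010759797139097 [ 9.82300509  0.24865226 -5.85117965] [ 0.01517289 -0.83916634  0.11711584] axial -9.616492637790165 0.0037958613807694865
```

>>> drive_tool(
  dp=[
    [0, 0, 0],
    [0, 0, 0],
    [0, 0, 0],
    [0, 0, 0],
    [0, 0, 0],
  ],
  delta_rot=[
    [-6.5, 0, 0],
    [-6.5, 0, 0],
    [-6.5, 0, 0],
    [-6.5, 0, 0],
    [-6.5, 0, 0],
  ],
  grip=[255, 255, 255, 255, 255],
)

```text
time_s: 10.45
ee_pos: [0.4833, 0.0069, 0.118]
tcp_rot: [0.253, 0.475, -0.216, 0.815]
ft_force: [9.8, -1.9, -4.8]
width: 0.0107
```

>>> drive_tool(
  dp=[
    [0, 0, 0],
    [0, 0, 0],
    [0, 0, 0],
    [0, 0, 0],
    [0, 0, 0],
  ],
  delta_rot=[
    [-6.5, 0, 0],
    [-6.5, 0, 0],
    [-6.5, 0, 0],
    [-6.5, 0, 0],
    [0, 0, 0],
  ],
  grip=[255, 255, 255, 255, 255],
)

```text
time_s: 10.87
ee_pos: [0.4832, 0.0066, 0.118]
tcp_rot: [0.064, 0.511, -0.104, 0.851]
ft_force: [8.8, -3.4, -5.6]
width: 0.011
```

Run:
```python
from rig import readout
import numpy as np
t=np.load("tee.npz")
p=readout.observe();print(p["ee_pos"],p["qpos"],p["width"],p["ft_force"],p["ft_torque"], "axial",p["ft_force"]@t["out"],p["ft_torque"]@t["out"])
```

```text
[0.48323346 0.006584   0.11801351] [-0.10258392 -0.5398368   2.35244185 -0.08690935  0.84619959 -1.38605827] 0.01104788887341662 [ 8.80369357 -3.38600907 -5.57750971] [-0.30261497 -0.77936136 -0.04421345] axial -9.311751413355719 0.012797788910584626
```

>>> drive_tool(
  dp=[
    [0.0015, 0, 0],
    [0.0015, 0, 0],
    [0, 0, 0],
    [0, 0, 0],
    [0, 0, 0],
  ],
  delta_rot=[
    [0, 0, 0],
    [0, 0, 0],
    [0, 0, 0],
    [0, 0, 0],
    [0, 0, 0],
  ],
  grip=[255, 255, 255, 220, 130],
)

```text
time_s: 11.28
ee_pos: [0.4837, 0.0068, 0.115]
tcp_rot: [0.066, 0.512, -0.105, 0.85]
ft_force: [0.1, -0.0, -0.0]
width: 0.0227
```

>>> drive_tool(
  dp=[
    [0, 0, 0],
    [0, 0, 0],
    [0, 0, 0],
    [-0.01, 0, 0],
    [-0.02, 0, 0],
  ],
  delta_rot=[
    [0, 0, 0],
    [0, 0, 0],
    [0, 0, 0],
    [0, 0, 0],
    [0, 0, 0],
  ],
  grip=[130, 130, 130, 130, 130],
)

```text
time_s: 11.7
ee_pos: [0.4683, 0.0102, 0.1382]
tcp_rot: [0.066, 0.515, -0.105, 0.848]
ft_force: [-0.2, -0.1, -1.0]
width: 0.0417
```

>>> drive_tool(
  dp=[
    [-0.03, 0, 0],
    [-0.03, 0, 0],
    [-0.03, 0, 0],
    [0, 0, 0],
  ],
  delta_rot=[
    [0, 0, 0],
    [0, 0, 0],
    [0, 0, 0],
    [0, 0, 0],
  ],
  grip=[130, 130, 130, 130],
)

```text
time_s: 12.03
ee_pos: [0.4308, 0.0205, 0.2285]
tcp_rot: [0.066, 0.507, -0.105, 0.853]
ft_force: [1.0, -1.4, 1.2]
width: 0.0417
```

Run:
```python
from rig import readout,get_image
import cv2,numpy as np
p=readout.observe();print(p["ee_pos"],p["tcp_rot"],p["width"],p["qpos"],p["ft_force"],p["ft_torque"])
a=get_image("side")["img"][:,:,::-1];cv2.imwrite("pics/side9.png",cv2.resize(a[170:290,250:370],None,fx=5,fy=5,interpolation=cv2.INTER_CUBIC))
a=get_image("top")["img"][:,:,::-1];cv2.imwrite("pics/top9.png",cv2.resize(a[140:290,260:420],None,fx=4,fy=4,interpolation=cv2.INTER_CUBIC))
```

```text
[0.43075328 0.02045957 0.22851653] [ 0.06579563  0.50749696 -0.10450871  0.8527577 ] 0.04166682631706201 [-0.07551948 -0.84530189  2.33607372 -0.08317738  1.16108527 -1.38313453] [ 1.04415595 -1.41145096  1.21006799] [ 0.03491664  0.16652331 -0.0097346 ]
```

View pics/side9.png

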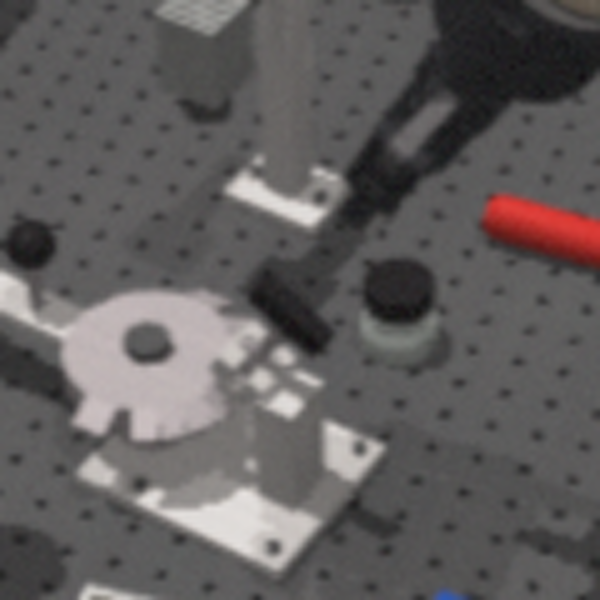

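View pics/top9.png

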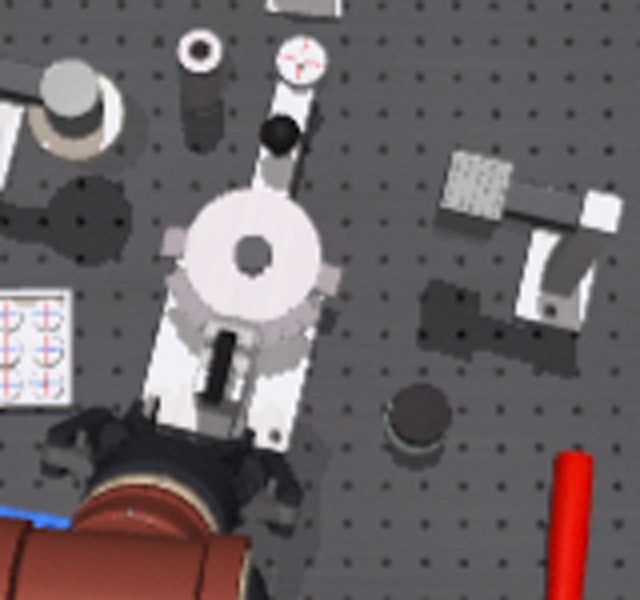

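Run:
```python
from mv import *
t=np.load("tee.npz");c,o=t["c"],t["out"]
Z=Rn.from_euler("z",st[2]);ty=Z.apply([.883,0,.469])
R=frame(-o,ty)*Rn.from_rotvec([-89.5,0,0],degrees=True)
p=c+.114*o
print(R.as_matrix().round(3))
Q=frame(-o,Z.apply([0,1,0]))
b=np.array([.5603,-.013,.1])+Z.apply([.07,0,0]);print(b)
P,RR=plan([(b+.07*o,Q),(b-.020*o,None)],p,R);np.savez("cmd.npz",p=P,q=RR.as_quat())
```

```text
[[ 0.456  0.243  0.856]
 [-0.11   0.97  -0.216]
 [-0.883  0.004  0.469]]
[ 0.62833051 -0.02948785  0.1       ]
dp [[0.0264, 0.0002, 0.0249], [0.0264, 0.0002, 0.025], [0.0264, 0.0001, 0.0249], [0.0264, 0.0001, 0.025], [0.0263, 0.0001, 0.0249]] 
rot [[-0.1, 0.0, 0.0], [-0.1, -0.0, 0.0], [-0.1, -0.0, 0.0], [-0.1, -0.0, 0.0], [-0.1, -0.0, 0.0]]
dp [[0.03, -0.0, 0.0], [0.03, -0.0, 0.0], [0.03, -0.0, 0.0]] 
rot [[-0.0, 0.0, 0.0], [0.0, 0.0, 0.0], [0.0, 0.0, 0.0]]
8 rows; end [ 0.6374 -0.0316  0.0823]
```

>>> drive_tool(
  dp=[
    [0.01, 0, 0.03],
    [0.0264, 0, 0.03],
    [0.0264, 0, 0.025],
    [0.0264, 0, 0.0247],
    [0.0428, 0, 0.015],
  ],
  delta_rot=[
    [-0.1, 0, 0],
    [-0.1, 0, 0],
    [-0.1, 0, 0],
    [-0.1, 0, 0],
    [-0.1, 0, 0],
  ],
  grip=[130, 130, 130, 130, 130],
)

```text
out of range; nothing moved
```

>>> drive_tool(
  dp=[
    [0.01, 0.0001, 0.03],
    [0.027, 0.0001, 0.03],
    [0.027, 0.0001, 0.025],
    [0.027, 0.0001, 0.0247],
    [0.041, 0.0001, 0.015],
  ],
  delta_rot=[
    [-0.1, 0, 0],
    [-0.1, 0, 0],
    [-0.1, 0, 0],
    [-0.1, 0, 0],
    [-0.1, 0, 0],
  ],
  grip=[130, 130, 130, 130, 130],
)

```text
time_s: 12.55
ee_pos: [0.5982, -0.0216, 0.1643]
tcp_rot: [0.062, 0.511, -0.103, 0.851]
ft_force: [0.4, 0.3, 1.2]
width: 0.0416
```

>>> drive_tool(
  dp=[
    [0.03, 0, 0],
    [0.01, 0, 0],
    [0, 0, 0],
  ],
  delta_rot=[
    [0, 0, 0],
    [0, 0, 0],
    [0, 0, 0],
  ],
  grip=[130, 130, 130],
)

```text
time_s: 12.8
ee_pos: [0.6102, -0.0251, 0.1214]
tcp_rot: [0.062, 0.518, -0.103, 0.847]
ft_force: [-1.0, 0.9, -0.3]
width: 0.0417
```

Run:
```python
from rig import readout,get_image
import cv2,numpy as np
p=readout.observe();print(p["ee_pos"],p["tcp_rot"],p["width"],p["qpos"],p["ft_force"])
a=get_image("side")["img"][:,:,::-1];cv2.imwrite("pics/side10.png",cv2.resize(a[150:290,210:370],None,fx=4,fy=4,interpolation=cv2.INTER_CUBIC))
a=get_image("top")["img"][:,:,::-1];cv2.imwrite("pics/top10.png",cv2.resize(a[120:270,260:420],None,fx=4,fy=4,interpolation=cv2.INTER_CUBIC))
```

```text
[ 0.61018002 -0.02511081  0.12142192] [ 0.06232636  0.51768004 -0.10300449  0.84706132] 0.04173246214432163 [-0.14156458 -0.15208903  2.05503308 -0.06683013  0.76809941 -1.43430129] [-0.9896049   0.87634012 -0.30241007]
```

View pics/side10.png

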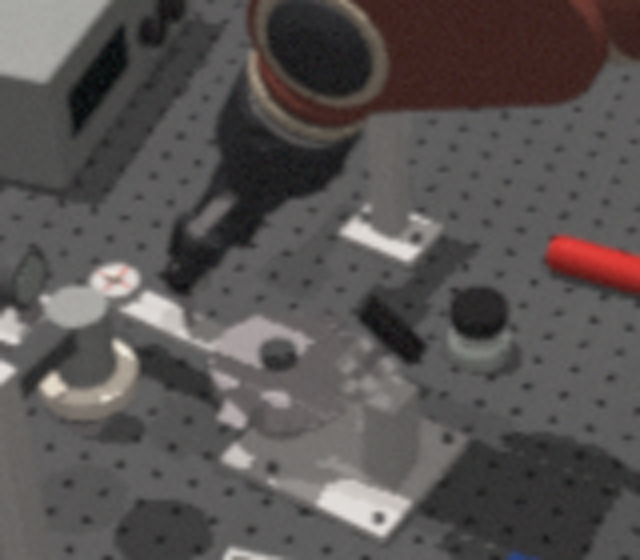

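View pics/top10.png

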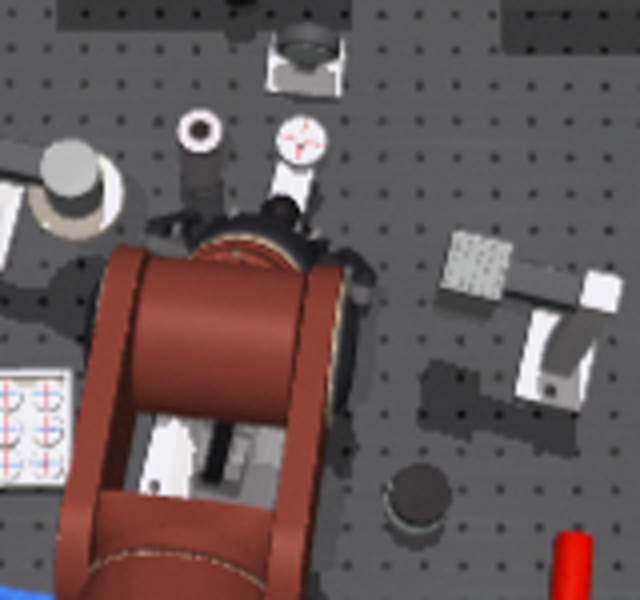

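Run:
```python
from mv import *; from log import run
t=np.load("tee.npz");c,o=t["c"],t["out"]
Z=Rn.from_euler("z",st[2]);ty=Z.apply([.883,0,.469])
R=frame(-o,ty)*Rn.from_rotvec([-89.5,0,0],degrees=True)
p=c+.114*o
r=(-.1,0,0);p,R=run(p,R,[((.01,1e-4,.03),r),((.027,1e-4,.03),r),((.027,1e-4,.025),r),((.027,1e-4,.0247),r),((.041,1e-4,.015),r),((.04,0,0),(0,0,0))])
print(p)
b=np.array([.5603,-.013,.1])+Z.apply([.07,0,0])
Q=frame(-o,Z.apply([0,1,0]))
plan([(b-.020*o,Q)],p,R)
```

```text
[ 0.61459875 -0.02638058  0.12641506]
dp [[0.025, 0.0001, 0.0], [0.0249, 0.0001, 0.0]] 
rot [[-0.0, -0.0, 0.0], [-0.0, -0.0, 0.0]]
2 rows; end [ 0.6374 -0.0317  0.0823]
```

Run:
```python
from rig import readout,get_image
for i in range(4):
    get_image("top");p=readout.observe();print(p["ee_pos"],p["tcp_rot"],p["qpos"])
```

```text
[ 0.61285301 -0.02498009  0.12892607] [ 0.06199724  0.51261631 -0.10271782  0.85019404] [-0.1407276  -0.16088368  2.05183744 -0.06684657  0.7681785  -1.43430506]
[ 0.61329494 -0.02499827  0.13002427] [ 0.06193992  0.51181704 -0.10268712  0.85068333] [-0.140652   -0.16207182  2.05132179 -0.06686979  0.7680057  -1.43432601]
[ 0.6134902  -0.02500607  0.13053718] [ 0.06191744  0.51145455 -0.10267591  0.8509043 ] [-0.1406177  -0.16264098  2.05108775 -0.06687973  0.76795927 -1.43432851]
[ 0.61355799 -0.02501389  0.13065928] [ 0.06189877  0.5113448  -0.10267088  0.85097223] [-0.14061061 -0.16274616  2.05101945 -0.06689903  0.76787344 -1.43433921]
```

Run:
```python
from mv import *
t=np.load("tee.npz");c,o=t["c"],t["out"]
Z=Rn.from_euler("z",st[2])
b=np.array([.5603,-.013,.1])+Z.apply([.07,0,0])
Q=frame(-o,Z.apply([0,1,0]))
plan([(b-.020*o,Q)])
```

```text
dp [[0.0272, -0.0004, -0.0004], [0.0271, -0.0004, -0.0004]] 
rot [[-0.07, 0.01, 0.03], [-0.07, 0.01, 0.02]]
2 rows; end [ 0.6374 -0.0317  0.0823]
```

Now lower around the ball, then close lightly.

>>> drive_tool(
  dp=[
    [0.018, -0.0004, -0.0004],
    [0.018, -0.0004, -0.0004],
    [0.018, 0, 0],
    [0, 0, 0],
    [0, 0, 0],
  ],
  delta_rot=[
    [0, 0, 0],
    [0, 0, 0],
    [0, 0, 0],
    [0, 0, 0],
    [0, 0, 0],
  ],
  grip=[130, 130, 130, 130, 130],
  newtons=20,
)

```text
time_s: 13.52
ee_pos: [0.6363, -0.0316, 0.0804]
tcp_rot: [0.062, 0.513, -0.103, 0.85]
ft_force: [1.0, -0.6, -0.4]
width: 0.0417
```

Run:
```python
from rig import readout,get_image
import cv2,numpy as np
a=get_image("side")["img"][:,:,::-1];cv2.imwrite("pics/side11.png",cv2.resize(a[150:290,210:370],None,fx=4,fy=4,interpolation=cv2.INTER_CUBIC))
p=readout.observe();print(p["ee_pos"],p["tcp_rot"],p["width"],p["qpos"],p["ft_force"])
```

```text
[ 0.63680041 -0.03168697  0.08146521] [ 0.0619483   0.51227339 -0.10274322  0.8504012 ] 0.041794731802220396 [-0.14718561 -0.03210359  2.02205026 -0.07024541  0.66820583 -1.43301166] [-0.19153228  0.01530604 -0.5314434 ]
```

View pics/side11.png

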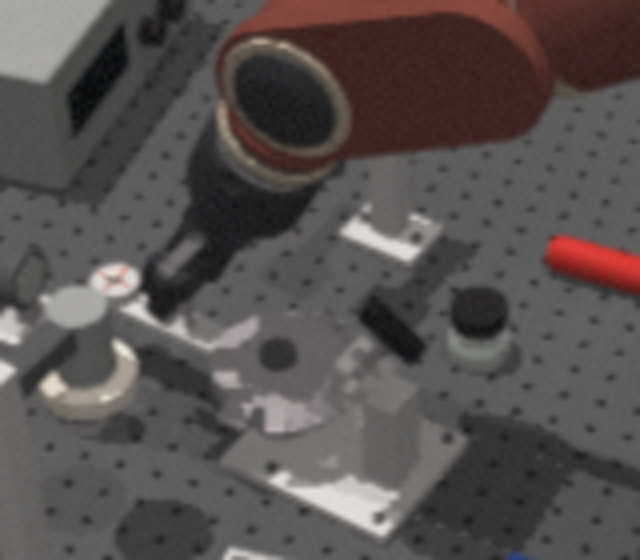

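>>> drive_tool(
  dp=[
    [0, 0, 0],
    [0, 0, 0],
    [0, 0, 0],
    [0, 0, 0],
    [0, 0, 0],
  ],
  delta_rot=[
    [0, 0, 0],
    [0, 0, 0],
    [0, 0, 0],
    [0, 0, 0],
    [0, 0, 0],
  ],
  grip=[150, 165, 180, 200, 220],
)

```text
time_s: 13.98
ee_pos: [0.6372, -0.0317, 0.0819]
tcp_rot: [0.062, 0.512, -0.103, 0.851]
ft_force: [-5.4, 0.8, 6.6]
width: 0.0241
```

Run:
```python
from mv import *
from rig import get_image
import cv2
a=get_image("top")["img"][:,:,::-1];cv2.imwrite("pics/top12.png",cv2.resize(a[120:270,260:420],None,fx=4,fy=4,interpolation=cv2.INTER_CUBIC))
s=readout.observe();print(s["width"],s["ft_force"],s["ft_torque"])
p,R=cur();print(p,R.as_matrix().round(4))
ax=np.array([.5603,-.013,0]);n=14
# screw rows: rotate -70deg about vertical through axis
d=Rn.from_euler("z",-70/n,degrees=True)
q=p-ax;dp=R.inv().apply(d.apply(q)-q);print("dp",dp.round(5),"rot",R.inv().apply(np.array([0,0,-70/n])).round(3))
e=q+.020*-R.as_matrix()[:,0];print("ball est radius",np.hypot(*e[:2]),np.arctan2(e[1],e[0])-st[2])
```

```text
0.02465675977867944 [-4.09497568  0.87911358  7.28172868] [ 0.04053848  0.37825312 -0.09052362]
[ 0.63725961 -0.03172444  0.08197351] [[ 4.546e-01  2.383e-01  8.582e-01]
 [-1.113e-01  9.712e-01 -2.107e-01]
 [-8.837e-01  3.000e-04  4.680e-01]]
dp [-0.00014 -0.0069  -0.00025] rot [ 4.419e+00 -1.000e-03 -2.340e+00]
ball est radius 0.06984450943959629 -0.0006920210286200379
```

View pics/top12.png

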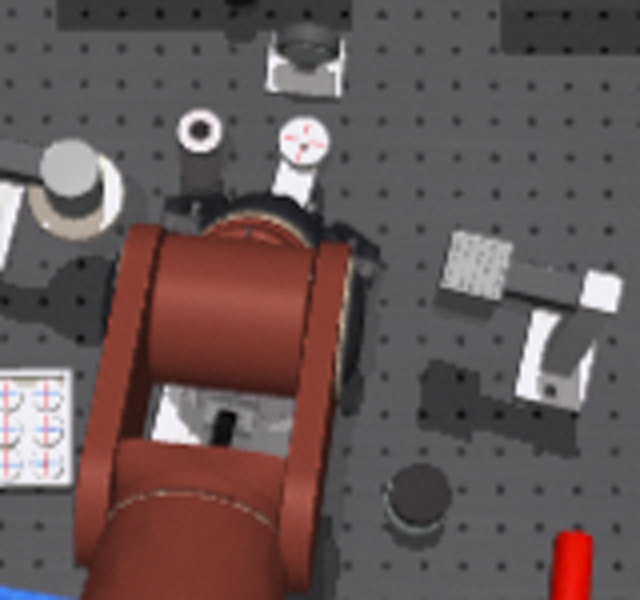

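>>> drive_tool(
  dp=[
    [-0.0001, -0.0069, -0.0003],
    [-0.0001, -0.0069, -0.0003],
    [-0.0001, -0.0069, -0.0003],
    [-0.0001, -0.0069, -0.0003],
    [-0.0001, -0.0069, -0.0003],
  ],
  delta_rot=[
    [4.42, 0, -2.34],
    [4.42, 0, -2.34],
    [4.42, 0, -2.34],
    [4.42, 0, -2.34],
    [4.42, 0, -2.34],
  ],
  grip=[220, 220, 220, 220, 220],
)

```text
time_s: 14.45
ee_pos: [0.6221, -0.0617, 0.0819]
tcp_rot: [0.173, 0.486, -0.286, 0.808]
ft_force: [-5.5, 8.4, 8.0]
width: 0.0246
```

```bash
cat > chk.py <<'E'
from mv import *
from rig import get_image
import sys
get_image("top")
s=readout.observe();p,R=cur();q=p-np.array([.5603,-.013,0]);e=q-.020*R.as_matrix()[:,0]
print("w",s["width"],"F",s["ft_force"].round(1),"q",s["qpos"].round(3),"p",p.round(4))
print("ball r",np.hypot(*e[:2]).round(4),"swing deg",np.degrees(np.arctan2(e[1],e[0])-st[2]).round(2),"z",e[2].round(4),"tool y deg",np.degrees(np.arctan2(R.as_matrix()[1,1],R.as_matrix()[0,1])-st[2]).round(2)-90)
E
python3 chk.py
```

```text
w 0.02466419445267388 F [-6.8  5.   8.3] q [-0.104 -0.007  1.996 -0.376  0.771 -0.769] p [ 0.6218 -0.0619  0.0819]
ball r 0.0692 swing deg -24.75 z 0.0995 tool y deg -25.58
```

>>> drive_tool(
  dp=[
    [-0.0001, -0.0069, -0.0003],
    [-0.0001, -0.0069, -0.0003],
    [-0.0001, -0.0069, -0.0003],
  ],
  delta_rot=[
    [4.42, 0, -2.34],
    [4.42, 0, -2.34],
    [4.42, 0, -2.34],
  ],
  grip=[220, 220, 220],
)

```text
time_s: 14.75
ee_pos: [0.6074, -0.0753, 0.0819]
tcp_rot: [0.236, 0.459, -0.388, 0.764]
ft_force: [-5.1, 9.5, 7.0]
width: 0.025
```

```bash
python3 chk.py
```

```text
w 0.024612979771153256 F [-5.9  7.9  9.2] q [-0.084  0.018  1.972 -0.477  0.878 -0.45 ] p [ 0.6072 -0.0755  0.0819]
ball r 0.0688 swing deg -39.41 z 0.0996 tool y deg -40.58
```

>>> drive_tool(
  dp=[
    [-0.0003, -0.0069, -0.0006],
    [-0.0003, -0.0069, -0.0006],
    [-0.0003, -0.0069, -0.0006],
    [-0.0003, -0.0069, -0.0006],
    [-0.0003, -0.0069, -0.0006],
  ],
  delta_rot=[
    [4.42, 0, -2.34],
    [4.42, 0, -2.34],
    [4.42, 0, -2.34],
    [4.42, 0, -2.34],
    [4.42, 0, -2.34],
  ],
  grip=[220, 220, 220, 220, 220],
)

```text
time_s: 15.22
ee_pos: [0.5764, -0.0881, 0.0821]
tcp_rot: [0.329, 0.397, -0.544, 0.662]
ft_force: [4.3, 3.1, 2.4]
width: 0.0245
```

```bash
python3 chk.py
python3 - <<'E'
from rig import get_image
import cv2
a=get_image("top")["img"][:,:,::-1];cv2.imwrite("pics/top13.png",cv2.resize(a[120:270,260:420],None,fx=4,fy=4,interpolation=cv2.INTER_CUBIC))
a=get_image("side")["img"][:,:,::-1];cv2.imwrite("pics/side13.png",cv2.resize(a[130:280,210:370],None,fx=4,fy=4,interpolation=cv2.INTER_CUBIC))
E
```

```text
w 0.0248818331277936 F [-0.4  4.9  6.5] q [-0.062  0.066  1.922 -0.537  1.084 -0.012] p [ 0.576  -0.0882  0.082 ]
ball r 0.0675 swing deg -64.53 z 0.0997 tool y deg -65.51
```

View pics/top13.png

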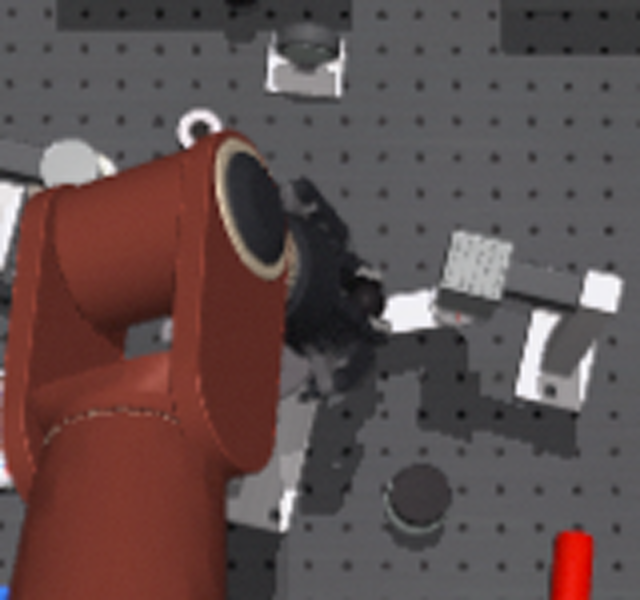

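View pics/side13.png

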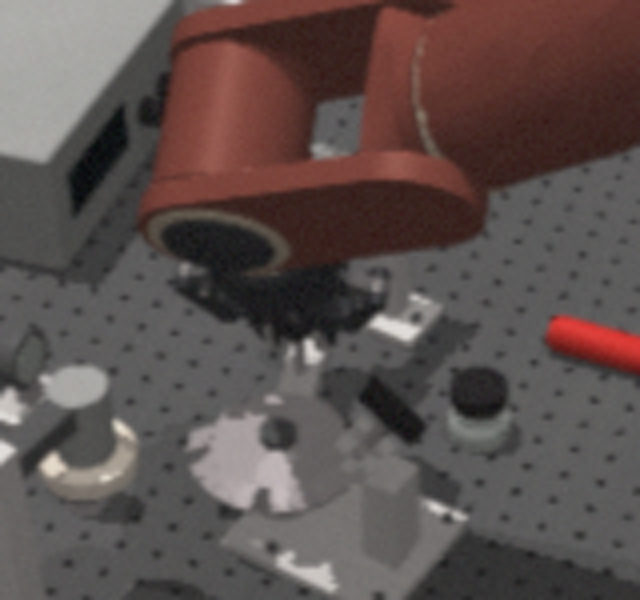

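>>> drive_tool(
  dp=[
    [-0.0001, -0.0069, -0.0003],
    [0, 0, 0],
    [0, 0, 0],
    [0, 0, 0],
    [0, 0, 0],
  ],
  delta_rot=[
    [4.42, 0, -2.34],
    [0, 0, 0],
    [0, 0, 0],
    [0, 0, 0],
    [0, 0, 0],
  ],
  grip=[220, 220, 220, 220, 220],
)

```text
time_s: 15.78
ee_pos: [0.5697, -0.0891, 0.082]
tcp_rot: [0.345, 0.384, -0.57, 0.639]
ft_force: [1.6, 5.8, 6.0]
width: 0.0244
```

```bash
python3 chk.py
python3 - <<'E'
from rig import get_image
import cv2
a=get_image("top")["img"][:,:,::-1];cv2.imwrite("pics/top14.png",cv2.resize(a[150:230,310:410],None,fx=8,fy=7.5,interpolation=cv2.INTER_CUBIC))
a=get_image("side")["img"][:,:,::-1];cv2.imwrite("pics/side14.png",cv2.resize(a[160:260,230:340],None,fx=6,fy=6,interpolation=cv2.INTER_CUBIC))
E
```

```text
w 0.02441116275270569 F [1.9 5.9 6.3] q [-0.061  0.074  1.913 -0.535  1.122  0.058] p [ 0.5697 -0.0891  0.082 ]
ball r 0.0673 swing deg -69.3 z 0.0997 tool y deg -70.03
```

View pics/top14.png

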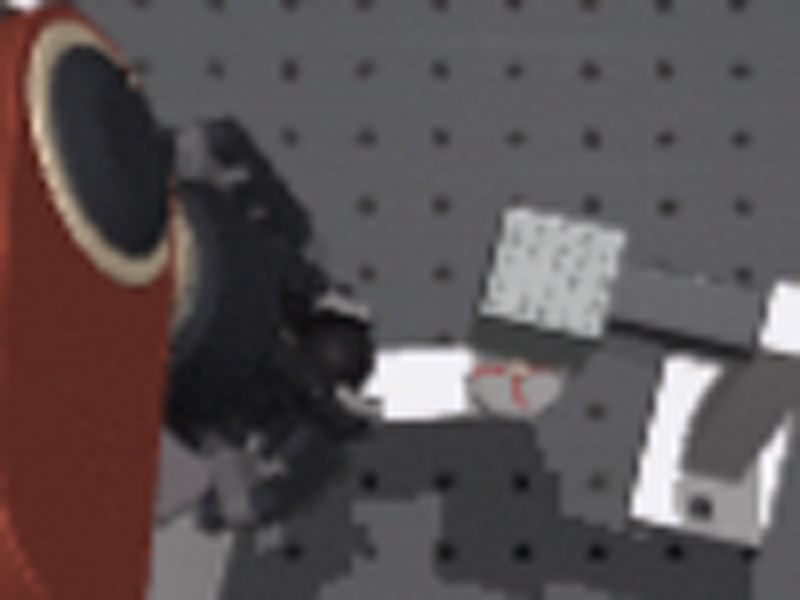

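View pics/side14.png

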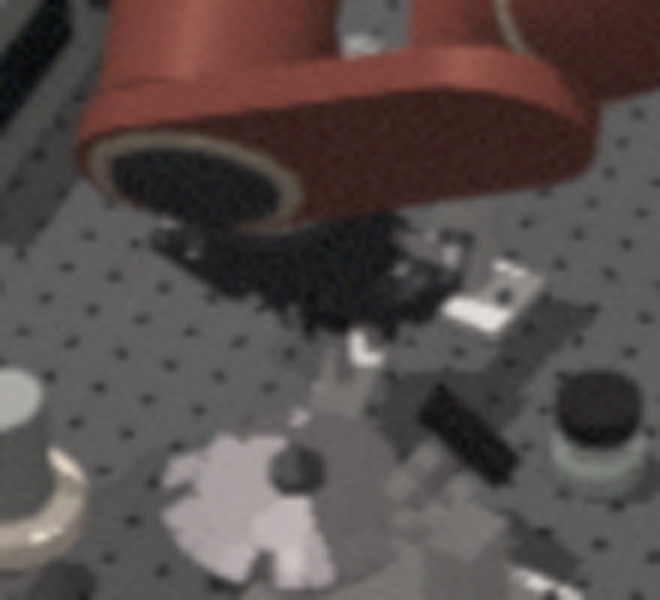

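```bash
python3 - <<'E'
from h import *
T=[.5606,-.0154,-.2376]
def W(x,p):
    c,s=np.cos(x[2]),np.sin(x[2]);return np.array([x[0]+c*p[0]-s*p[1],x[1]+s*p[0]+c*p[1],p[2]])
for d in(-66,-68,-70,-72):
    a=np.radians(d);u=np.array([np.cos(a),np.sin(a)]);v=np.array([-u[1],u[0]])
    f=lambda r,t,z:((proj("top",W(T,(*(u*r+v*t),z)))-[310,150])*[8,7.5]).round(1)
    print(d,"chip",f(.13,0,.073),"stubhold",f(.13,0,.068),"low edge bottom pt",f(.13,-.016,.068),"bar low edge r.09",f(.09,-.012,.058),"r.11",f(.11,-.012,.058),"up r.1",f(.1,.012,.058), "up r.09", f(.09,.012,.058),"ball",f(.07,0,.1))
E
python3 - <<'E'
import cv2,numpy as np
a=cv2.imread("pics/top14.png")
g=a[:,:,1].astype(int)
for x in (390,410,430,450):
    print(x,[(y,g[y,x]) for y in range(330,440,6)])
E
```

```text
-66 chip [513.1 330.4] stubhold [511.5 334. ] low edge bottom pt [521.3 379.7] bar low edge r.09 [391.6 395.6] r.11 [453.7 385.4] up r.1 [408.3 322.5] up r.09 [377.4 327.5] ball [330.5 341.5]
-68 chip [515.6 343.4] stubhold [514. 347.] low edge bottom pt [522.1 393. ] bar low edge r.09 [392.  404.7] r.11 [454.5 396.6] up r.1 [411.5 332.2] up r.09 [380.4 336.2] ball [331.9 348.6]
-70 chip [517.6 356.5] stubhold [516. 360.] low edge bottom pt [522.4 406.3] bar low edge r.09 [392.1 413.9] r.11 [454.8 407.7] up r.1 [414.3 342. ] up r.09 [383.  345.1] ball [332.9 355.8]
-72 chip [519.2 369.6] stubhold [517.6 373.2] low edge bottom pt [522.1 419.6] bar low edge r.09 [391.8 423.1] r.11 [454.8 418.9] up r.1 [416.8 351.9] up r.09 [385.3 353.9] ball [333.7 363. ]
390 [(330, np.int64(90)), (336, np.int64(89)), (342, np.int64(95)), (348, np.int64(127)), (354, np.int64(196)), (360, np.int64(237)), (366, np.int64(244)), (372, np.int64(241)), (378, np.int64(240)), (384, np.int64(239)), (390, np.int64(238)), (396, np.int64(241)), (402, np.int64(244)), (408, np.int64(244)), (414, np.int64(246)), (420
[... 630 characters left out ...]
, (366, np.int64(240)), (372, np.int64(240)), (378, np.int64(239)), (384, np.int64(240)), (390, np.int64(240)), (396, np.int64(240)), (402, np.int64(240)), (408, np.int64(236)), (414, np.int64(222)), (420, np.int64(126)), (426, np.int64(53)), (432, np.int64(56)), (438, np.int64(57))]
450 [(330, np.int64(87)), (336, np.int64(73)), (342, np.int64(82)), (348, np.int64(149)), (354, np.int64(223)), (360, np.int64(246)), (366, np.int64(240)), (372, np.int64(240)), (378, np.int64(240)), (384, np.int64(240)), (390, np.int64(240)), (396, np.int64(241)), (402, np.int64(240)), (408, np.int64(231)), (414, np.int64(171)), (420, np.int64(90)), (426, np.int64(50)), (432, np.int64(58)), (438, np.int64(60))]
```

>>> drive_tool(
  dp=[
    [0, 0, 0],
    [0, 0, 0],
    [0, 0, 0],
    [-0.02, 0, 0],
    [-0.035, 0, 0],
  ],
  delta_rot=[
    [0, 0, 0],
    [0, 0, 0],
    [0, 0, 0],
    [0, 0, 0],
    [0, 0, 0],
  ],
  grip=[180, 130, 130, 130, 130],
)

```text
time_s: 16.35
ee_pos: [0.5607, -0.0651, 0.1235]
tcp_rot: [0.341, 0.388, -0.575, 0.635]
ft_force: [-0.3, 0.3, -0.6]
width: 0.0416
```

Run:
```python
from mv import *
p,R=cur()
# rotate tool back: about vertical by +70, moving to above tee
t=np.load("tee.npz");c,o=t["c"],t["out"]
Z=Rn.from_euler("z",st[2])
Q=frame(-o,Z.apply([0,1,0]))
print(p)
plan([(p+[0,.06,.06],None),(c+.12*o,Q)],p,R)
```

```text
[ 0.56066768 -0.06514586  0.12351241]
dp [[-0.027, 0.0019, -0.0083], [-0.027, 0.0018, -0.0082], [-0.027, 0.0019, -0.0083], [-0.0048, -0.0119, -0.0014], [-0.0055, -0.0115, -0.0026]] 
rot [[0.0, 0.0, 0.0], [0.0, 0.0, 0.0], [0.0, 0.0, 0.0], [-5.62, -0.06, 3.04], [-5.62, -0.05, 3.04]]
dp [[-0.0061, -0.0109, -0.0036], [-0.0066, -0.0101, -0.0047], [-0.0072, -0.0092, -0.0056], [-0.0076, -0.0083, -0.0065], [-0.008, -0.0071, -0.0072]] 
rot [[-5.62, -0.06, 3.03], [-5.63, -0.05, 3.04], [-5.62, -0.06, 3.04], [-5.62, -0.05, 3.04], [-5.62, -0.06, 3.03]]
dp [[-0.0084, -0.006, -0.0079], [-0.0087, -0.0048, -0.0084], [-0.0089, -0.0034, -0.0087], [-0.0091, -0.0021, -0.0091]] 
rot [[-5.62, -0.05, 3.04], [-5.62, -0.06, 3.04], [-5.63, -0.06, 3.03], [-5.62, -0.05, 3.04]]
14 rows; end [0.4264 0.0194 0.2251]
```

>>> drive_tool(
  dp=[
    [-0.027, 0.0019, -0.0083],
    [-0.027, 0.0019, -0.0083],
    [-0.027, 0.0019, -0.0083],
    [-0.0048, -0.0119, -0.0014],
    [-0.0055, -0.0115, -0.0026],
  ],
  delta_rot=[
    [0, 0, 0],
    [0, 0, 0],
    [0, 0, 0],
    [-5.62, -0.06, 3.04],
    [-5.62, -0.06, 3.04],
  ],
  grip=[130, 130, 130, 130, 130],
)

```text
time_s: 16.77
ee_pos: [0.5404, 0.0012, 0.1966]
tcp_rot: [0.298, 0.42, -0.495, 0.7]
ft_force: [-0.4, 0.2, -0.1]
width: 0.0418
```

>>> drive_tool(
  dp=[
    [-0.0061, -0.0109, -0.0036],
    [-0.0066, -0.0101, -0.0047],
    [-0.0072, -0.0092, -0.0056],
    [-0.0076, -0.0083, -0.0065],
    [-0.008, -0.0071, -0.0072],
  ],
  delta_rot=[
    [-5.62, -0.06, 3.04],
    [-5.62, -0.06, 3.04],
    [-5.62, -0.06, 3.04],
    [-5.62, -0.06, 3.04],
    [-5.62, -0.06, 3.04],
  ],
  grip=[130, 130, 130, 130, 130],
)

```text
time_s: 17.18
ee_pos: [0.477, 0.0115, 0.2126]
tcp_rot: [0.17, 0.484, -0.284, 0.81]
ft_force: [0.1, -0.8, 0.7]
width: 0.042
```

>>> drive_tool(
  dp=[
    [-0.0084, -0.006, -0.0079],
    [-0.0087, -0.0048, -0.0084],
    [-0.0089, -0.0034, -0.0087],
    [-0.0091, -0.0021, -0.0091],
    [0, 0, 0],
  ],
  delta_rot=[
    [-5.62, -0.06, 3.04],
    [-5.62, -0.06, 3.04],
    [-5.62, -0.06, 3.04],
    [-5.62, -0.06, 3.04],
    [0, 0, 0],
  ],
  grip=[130, 130, 130, 130, 130],
)

```text
time_s: 17.6
ee_pos: [0.4281, 0.0192, 0.2288]
tcp_rot: [0.061, 0.506, -0.101, 0.855]
ft_force: [-0.1, -0.9, -0.3]
width: 0.042
```

```bash
python3 - <<'E'
from rig import get_image
import cv2,numpy as np
for n in("top","side"):
    g=get_image(n);np.save(f"{n}15.npy",g["img"]);a=g["img"][:,:,::-1]
    c=a[150:250,260:420] if n=="top" else a[150:290,220:380]
    cv2.imwrite(f"pics/{n}15.png",cv2.resize(c,None,fx=5 if n=="top" else 4,fy=5 if n=="top" else 4,interpolation=cv2.INTER_CUBIC))
E
python3 chk.py
```

```text
w 0.04250422016131174 F [ 0.5  0.6 -0.6] q [-0.078 -0.854  2.342 -0.082  1.161 -1.396] p [0.4293 0.0198 0.2278]
ball r 0.1446 swing deg 179.61 z 0.2454 tool y deg -0.06999999999999318
```

View pics/top15.png

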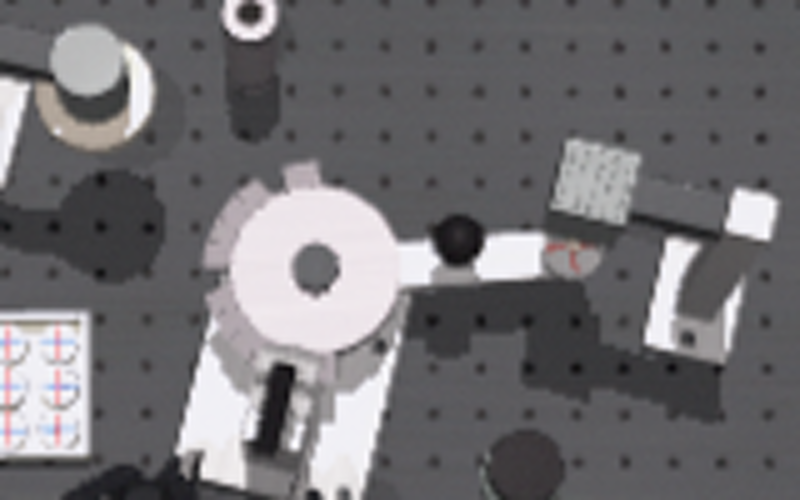

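View pics/side15.png

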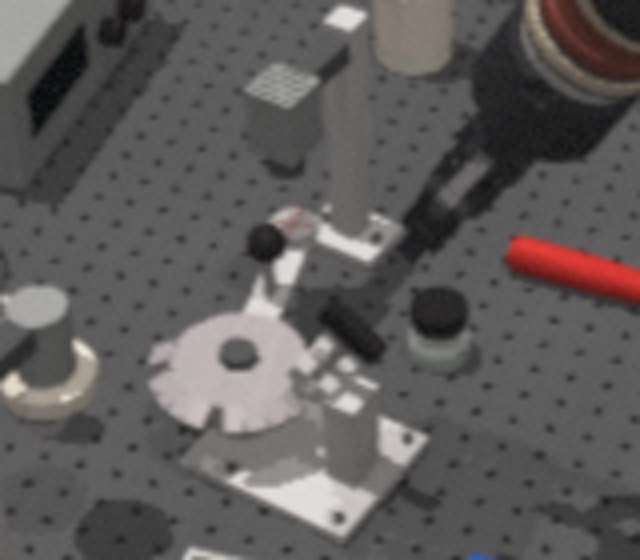

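Run:
```python
import cv2,numpy as np
from h import *
def blob(im,u,v,r=9):
    u0,v0=int(u)-r,int(v)-r
    g=cv2.cvtColor(im,cv2.COLOR_RGB2GRAY)[v0:v0+2*r+1,u0:u0+2*r+1].astype(float)
    w=np.clip(45-g,0,30)
    n,l,s,c=cv2.connectedComponentsWithStats((w>4).astype(np.uint8))
    k=1+np.argmax([w[l==i].sum() for i in range(1,n)]);w=w*(l==k)
    y,x=np.mgrid[:2*r+1,:2*r+1];return u0+(w*x).sum()/w.sum(),v0+(w*y).sum()/w.sum(),s[k]
for n,b0,b1 in(("top",(329.6,173.4),(351,198)),("side",(255.9,219),(286,210.5))):
    a=blob(C[n]["img"],*b0);b=blob(np.load(f"{n}15.npy"),*b1);print(n,a,b)
    A=ray(n,a[:2],.1);B=ray(n,b[:2],.1);ch=np.linalg.norm(A-B)
    d=B-A;print(A,B,"chord",ch,"theta",np.degrees(2*np.arcsin(ch/.14)),"chord dir deg (expected)",np.degrees(np.arctan2(d[1],d[0])))
    # angle from direction: chord dir = yaw + theta/2 -90 (cw)
    print(" theta from dir:", 2*(np.degrees(np.arctan2(d[1],d[0]))+90-np.degrees(-.2377)))
```

```text
top (np.float64(329.6507462686567), np.float64(173.48955223880597), array([ 5,  5, 10, 10, 62], dtype=int32)) (np.float64(351.2318692543412), np.float64(197.75485188968335), array([ 5,  4,  9, 10, 64], dtype=int32))
[ 0.6291199  -0.03088936  0.1       ] [ 0.56759187 -0.08401074  0.1       ] chord 0.08128701726058882 theta 70.98854233679499 chord dir deg (expected) -139.1937010200622
 theta from dir: -71.14898845960508
side (np.float64(255.91808873720137), np.float64(219.57849829351537), array([ 5,  5, 10,  8, 48], dtype=int32)) (np.float64(286.04938271604937), np.float64(211.8045267489712), array([ 5,  7,  9,  7, 37], dtype=int32))
[ 0.62748819 -0.02596232  0.1       ] [ 0.56639189 -0.07723763  0.1       ] chord 0.0797616205949907 theta 69.46222289520531 chord dir deg (expected) -139.9948149272283
 theta from dir: -72.75121627393727
```

```bash
python3 chk.py
python3 - <<'E'
from mv import *
t=np.load("tee.npz");c,o=t["c"],t["out"]
Z=Rn.from_euler("z",st[2])
Q=frame(-o,Z.apply([0,1,0]))
plan([(c+.06*o,Q),(c-.0065*o,None)],vmax=.034)
E
```

```text
w 0.04171627493409293 F [-0.1 -0.6  0.6] q [-0.078 -0.853  2.342 -0.081  1.161 -1.397] p [0.4294 0.0201 0.2276]
ball r 0.1446 swing deg 179.5 z 0.2452 tool y deg 0.0
dp [[0.0304, -0.0007, -0.0021], [0.0305, -0.0007, -0.0019], [0.0332, 0.0, 0.0], [0.0333, 0.0, 0.0]] 
rot [[-0.03, 0.29, -0.05], [-0.03, 0.29, -0.05], [0.0, 0.0, 0.0], [0.0, 0.0, 0.0]]
4 rows; end [0.4841 0.0054 0.1134]
```

>>> drive_tool(
  dp=[
    [0.0304, -0.0007, -0.002],
    [0.0304, -0.0007, -0.002],
    [0.025, 0, 0],
    [0, 0, 0],
    [0, 0, 0],
  ],
  delta_rot=[
    [0, 0.29, -0.05],
    [0, 0.29, -0.05],
    [0, 0, 0],
    [0, 0, 0],
    [0, 0, 0],
  ],
  grip=[130, 130, 130, 130, 130],
  newtons=60,
)

```text
time_s: 18.22
ee_pos: [0.4642, 0.0106, 0.1482]
tcp_rot: [0.061, 0.514, -0.101, 0.85]
ft_force: [-0.1, 0.6, 0.9]
width: 0.0416
```

Run:
```python
from rig import get_image
import cv2
a=get_image("side")["img"][:,:,::-1];cv2.imwrite("pics/side16.png",cv2.resize(a[170:290,250:370],None,fx=5,fy=5,interpolation=cv2.INTER_CUBIC))
a=get_image("top")["img"][:,:,::-1];cv2.imwrite("pics/top16.png",cv2.resize(a[180:280,260:380],None,fx=5,fy=5,interpolation=cv2.INTER_CUBIC))
from mv import *
t=np.load("tee.npz");c,o=t["c"],t["out"]
Z=Rn.from_euler("z",st[2])
Q=frame(-o,Z.apply([0,1,0]))
plan([(c-.0065*o,Q)],vmax=.024)
```

```text
dp [[0.0215, -0.0003, -0.0007], [0.0215, -0.0003, -0.0006]] 
rot [[0.02, 0.06, -0.03], [0.02, 0.06, -0.04]]
2 rows; end [0.4841 0.0054 0.1135]
```

View pics/side16.png

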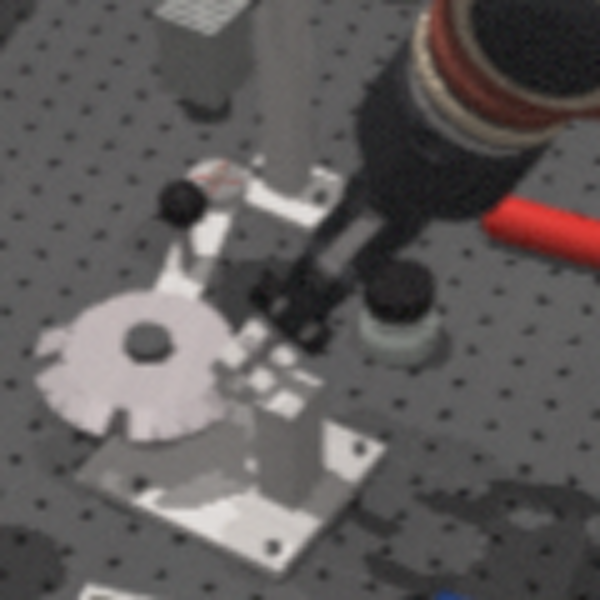

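View pics/top16.png

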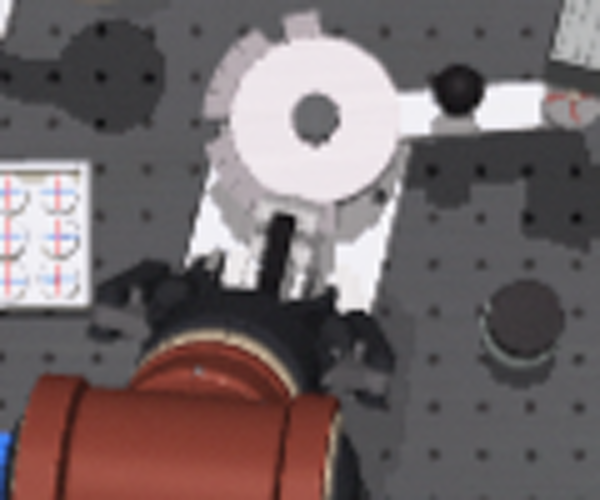

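>>> drive_tool(
  dp=[
    [0.0215, -0.0003, -0.0007],
    [0.0215, -0.0003, -0.0007],
    [0, 0, 0],
    [0, 0, 0],
    [0, 0, 0],
  ],
  delta_rot=[
    [0, 0, 0],
    [0, 0, 0],
    [0, 0, 0],
    [0, 0, 0],
    [0, 0, 0],
  ],
  grip=[130, 130, 130, 130, 160],
)

```text
time_s: 18.73
ee_pos: [0.4843, 0.0053, 0.1145]
tcp_rot: [0.061, 0.51, -0.101, 0.852]
ft_force: [0.3, 0.1, 0.8]
width: 0.0321
```

>>> drive_tool(
  dp=[
    [0, 0, 0],
    [0, 0, 0],
    [0, 0, 0],
    [0, 0, 0],
    [0, 0, 0],
  ],
  delta_rot=[
    [0, 0, 0],
    [0, 0, 0],
    [0, 0, 0],
    [0, 0, 0],
    [0, 0, 0],
  ],
  grip=[190, 210, 230, 255, 255],
)

```text
time_s: 19.15
ee_pos: [0.4844, 0.0058, 0.1144]
tcp_rot: [0.062, 0.51, -0.101, 0.852]
ft_force: [-3.4, 3.4, 4.9]
width: 0.0111
```

Run:
```python
from rig import readout
import numpy as np
t=np.load("tee.npz")
p=readout.observe();print(p["ee_pos"],p["qpos"],p["width"],p["ft_force"],p["ft_torque"], "axial",p["ft_force"]@t["out"],p["ft_torque"]@t["out"])
```

```text
[0.48440728 0.00581295 0.11438335] [-0.1078132  -0.53425302  2.35625816 -0.07895552  0.831925   -1.4026565 ] 0.01113086142357993 [-3.39019617  3.40458978  4.87648068] [0.61839773 0.32695256 0.28698792] axial 6.227299237875028 0.007659907740690281
```

>>> drive_tool(
  dp=[
    [-0.0015, 0, 0],
    [-0.001, 0, 0],
    [0, 0, 0],
    [0, 0, 0],
    [0, 0, 0],
  ],
  delta_rot=[
    [0, 0, 0],
    [0, 0, 0],
    [5, 0, 0],
    [6.5, 0, 0],
    [6.5, 0, 0],
  ],
  grip=[255, 255, 255, 255, 255],
)

```text
time_s: 19.57
ee_pos: [0.4835, 0.0063, 0.1154]
tcp_rot: [0.197, 0.487, -0.18, 0.832]
ft_force: [9.1, 5.0, -6.4]
width: 0.0111
```

>>> drive_tool(
  dp=[
    [0, 0, 0],
    [0, 0, 0],
    [0, 0, 0],
    [0, 0, 0],
    [0, 0, 0],
  ],
  delta_rot=[
    [6.5, 0, 0],
    [6.5, 0, 0],
    [6.5, 0, 0],
    [6.5, 0, 0],
    [6.5, 0, 0],
  ],
  grip=[255, 255, 255, 255, 255],
)

```text
time_s: 19.98
ee_pos: [0.4839, 0.0068, 0.1157]
tcp_rot: [0.423, 0.417, -0.308, 0.743]
ft_force: [10.8, 7.9, -5.8]
width: 0.0109
```

>>> drive_tool(
  dp=[
    [0, 0, 0],
    [0, 0, 0],
    [0, 0, 0],
    [0, 0, 0],
    [0, 0, 0],
  ],
  delta_rot=[
    [6.5, 0, 0],
    [6.5, 0, 0],
    [6.5, 0, 0],
    [6.5, 0, 0],
    [6.5, 0, 0],
  ],
  grip=[255, 255, 255, 255, 255],
)

```text
time_s: 20.4
ee_pos: [0.4844, 0.007, 0.1163]
tcp_rot: [0.614, 0.313, -0.412, 0.596]
ft_force: [12.4, 8.3, -5.0]
width: 0.011
```

>>> drive_tool(
  dp=[
    [0, 0, 0],
    [0, 0, 0],
    [0, 0, 0],
    [0, 0, 0],
  ],
  delta_rot=[
    [6.5, 0, 0],
    [0, 0, 0],
    [0, 0, 0],
    [0, 0, 0],
  ],
  grip=[255, 255, 255, 255],
)

```text
time_s: 20.73
ee_pos: [0.4846, 0.007, 0.1165]
tcp_rot: [0.646, 0.291, -0.428, 0.562]
ft_force: [13.1, 8.0, -4.2]
width: 0.011
```

Run:
```python
from rig import readout
import numpy as np
from scipy.spatial.transform import Rotation as Rn
t=np.load("tee.npz");Z=Rn.from_euler("z",-.2377)
p=readout.observe();print(p["ee_pos"],p["qpos"],p["width"],p["ft_force"],p["ft_torque"], "axial",p["ft_force"]@t["out"],p["ft_torque"]@t["out"])
M=Rn.from_quat(p["tcp_rot"]).as_matrix();sy=Z.apply([0,1,0])
print("yaw err deg",np.degrees(np.arcsin(M[:,1]@sy)),"axis err",np.degrees(np.arccos(-M[:,0]@t["out"])))
```

```text
[0.4845641  0.00698867 0.11647654] [-0.1067389  -0.54033409  2.35726169 -0.07566614  0.83253034  0.15925996] 0.010966852294769852 [13.11328512  8.00514658 -4.21999777] [ 1.39293763 -1.15336906  0.89154372] axial -8.819034000209772 0.024914855910765442
yaw err deg 0.3996900067724125 axis err 1.2254296498118515
```

>>> drive_tool(
  dp=[
    [0, 0, 0],
    [0, 0, 0],
    [0, 0, 0],
    [0, 0, 0],
    [0, 0, 0],
  ],
  delta_rot=[
    [0, 0, 0],
    [0, 0, 0],
    [0, 0, 0],
    [0, 0, 0],
    [0, 0, 0],
  ],
  grip=[160, 130, 130, 130, 130],
)

```text
time_s: 21.15
ee_pos: [0.4822, 0.0053, 0.1145]
tcp_rot: [0.643, 0.292, -0.432, 0.562]
ft_force: [-0.9, 0.1, 0.4]
width: 0.0421
```

Run:
```python
from rig import get_image,readout
import cv2
a=get_image("side")["img"][:,:,::-1];cv2.imwrite("pics/side17.png",cv2.resize(a[170:290,250:370],None,fx=5,fy=5,interpolation=cv2.INTER_CUBIC))
p=readout.observe();print(p["width"],p["ft_force"])
```

```text
0.04178654400437023 [-0.73145909 -0.9736629  -0.47531045]
```

View pics/side17.png

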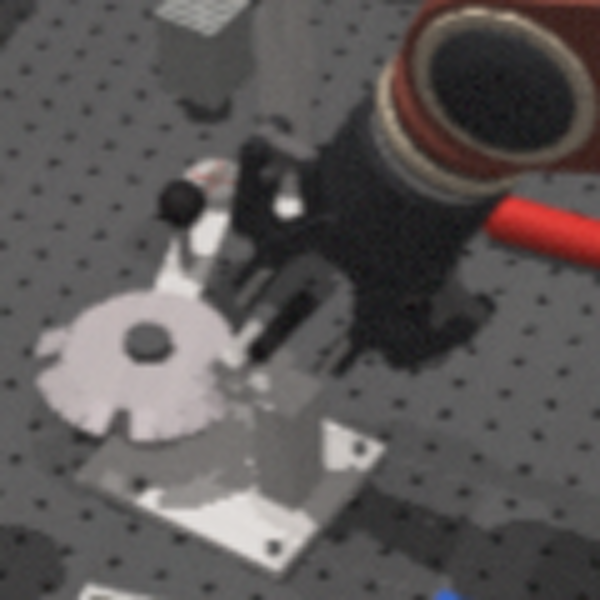

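>>> drive_tool(
  dp=[
    [-0.02, 0, 0],
    [-0.03, 0, 0],
    [-0.04, 0, 0],
    [-0.04, 0, 0],
    [0, 0, 0],
  ],
  delta_rot=[
    [0, 0, 0],
    [0, 0, 0],
    [0, 0, 0],
    [0, 0, 0],
    [0, 0, 0],
  ],
  grip=[130, 130, 130, 130, 130],
)

```text
time_s: 21.62
ee_pos: [0.4246, 0.0199, 0.2401]
tcp_rot: [0.646, 0.287, -0.426, 0.565]
ft_force: [1.2, -0.5, 1.3]
width: 0.042
```

Run:
```python
from rig import get_image,readout
import cv2,numpy as np
from h import C
for n,(y0,y1,x0,x1) in(("side",(205,270,280,340)),("top",(205,255,290,345))):
    a=get_image(n)["img"];np.save(f"{n}18.npy",a)
    f=lambda i:cv2.resize(np.ascontiguousarray(i[y0:y1,x0:x1,::-1]),None,fx=6,fy=6,interpolation=cv2.INTER_CUBIC)
    cv2.imwrite(f"pics/{n}18.png",np.hstack([f(C[n]["img"]),f(a)]))
a=np.load("top18.npy")[:,:,::-1];cv2.imwrite("pics/top18f.png",a)
# tee centroid (dark) before/after, side
for n,(y0,y1,x0,x1) in(("side",(222,248,296,318)),("top",(222,238,304,327))):
    for i in(C[n]["img"],np.load(f"{n}18.npy")):
        g=cv2.cvtColor(i,cv2.COLOR_RGB2GRAY)[y0:y1,x0:x1].astype(float);w=np.clip(45-g,0,30)
        k,l,s,c=cv2.connectedComponentsWithStats((w>3).astype(np.uint8));j=1+np.argmax(s[1:,4]);w*=l==j
        yy,xx=np.mgrid[y0:y1,x0:x1];print(n,(w*xx).sum()/w.sum(),(w*yy).sum()/w.sum(),s[j,4])
```

```text
side 305.81451612903226 235.32258064516128 50
side 306.6015180265655 234.26944971537003 54
top 315.54406474820144 229.76978417266187 78
top 315.46220735785954 230.36722408026756 95
```

View pics/side18.png

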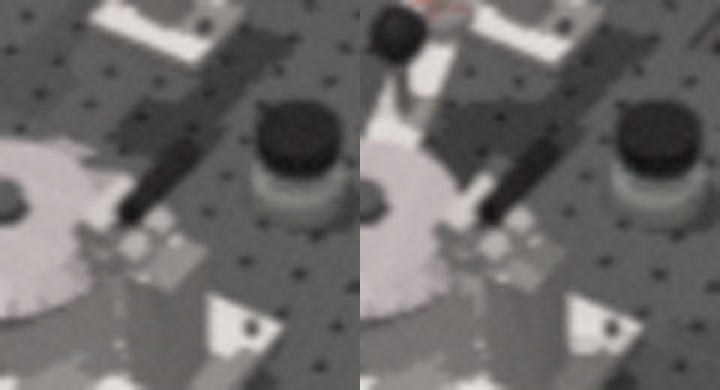

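View pics/top18f.png

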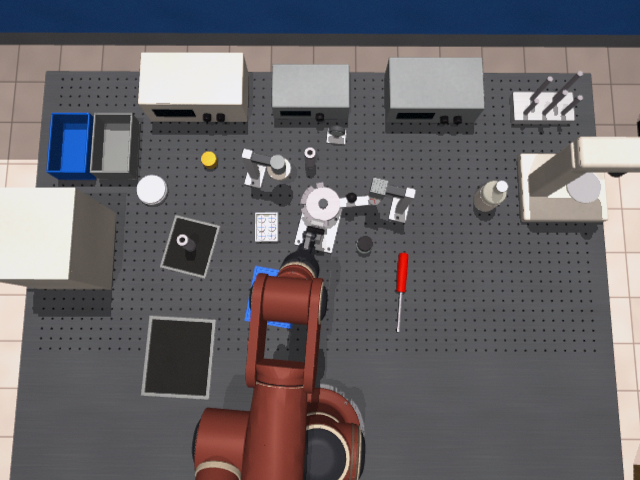

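Run:
```python
import cv2,numpy as np
from h import C
for n,(y0,y1,x0,x1) in(("side",(222,248,294,322)),("top",(218,242,300,332))):
    f=lambda i:cv2.resize(np.ascontiguousarray(i[y0:y1,x0:x1,::-1]),None,fx=12,fy=12,interpolation=cv2.INTER_NEAREST)
    cv2.imwrite(f"pics/{n}19.png",np.hstack([f(C[n]["img"]),f(np.load(f"{n}18.npy"))]))
```

```text
(no output)
```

View pics/side19.png

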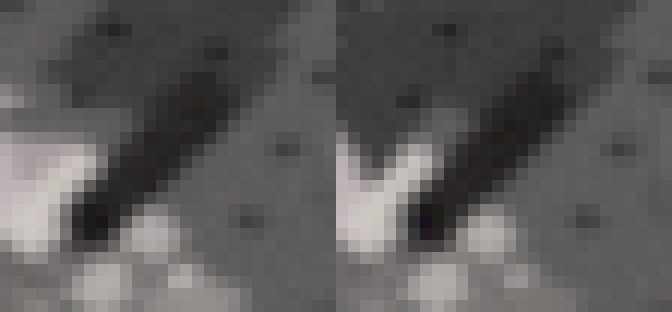

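View pics/top19.png

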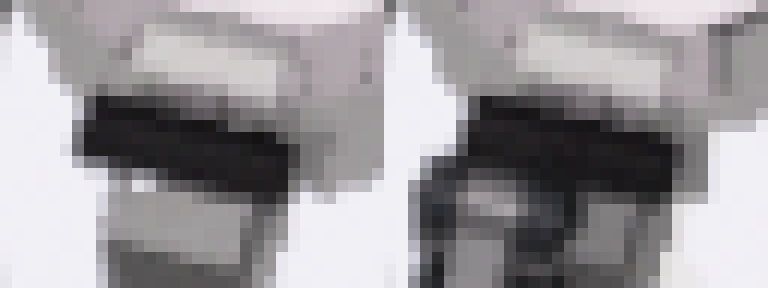

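Run:
```python
import cv2,numpy as np
from h import C
A=[cv2.cvtColor(i,cv2.COLOR_RGB2GRAY) for i in(C["top"]["img"],np.load("top18.npy"),np.load("top15.npy"))]
for x in(312,316,320):
    for a in A: print(x,a[222:236,x])
S=[cv2.cvtColor(i,cv2.COLOR_RGB2GRAY) for i in(C["side"]["img"],np.load("side18.npy"))]
for y in(230,234,238,240,241,242,243):
    for a in S: print(y,a[y,296:320])
```

```text
312 [206 195 152 110  62  24  31  36  33  29 117 196 154 156]
312 [205 194 152 110  64  24  28  35  33  25  31  43  61  79]
312 [204 194 157 132 120 167 167 155 111  96  70  84  43  44]
316 [206 207 193 139 117  88  22  29  34  33  27  71 133 154]
316 [207 208 193 139 119  89  23  26  27  26  26  38  65  67]
316 [118  24  33  31  32  32  29  29  31  28  26  29  41  56]
320 [197 207 207 194 142 116 100  23  31  33  32  30  83 143]
320 [197 207 207 195 144 123  94  23  27  30  26  27  69 121]
320 [195 195 179 188 131 125 156 180 208 207 204 183 186 228]
230 [106  94  91  79  58  65  70  70  66  65  53  47  41  40  38  40  39  49
  66  82  94  93  94  92]
230 [60 60 62 46 43 58 71 69 65 62 57 46 37 36 35 33 36 48 67 80 93 95 93 94]
234 [159 159 160 166 169 147 107  78  51  47  39  38  36  43  58  80  90  93
  92  91  82  65  71  86]
234 [ 77  63  79 126 160 148 105  75  47  39  37  36  33  37  57  80  91  91
  94  93  79  64  72  86]
238 [194 199 193 158  96  50  37  38  41  48  69  86  91  90  92  94  96  94
  93  92  91  93  95  89]
238 [194 199 194 158  96  49  37  39  38  47  71  84
[... 174 characters left out ...]
  43  21  30  44  89 143 166 156 126 100  93  93  91  82
  66  69  86  92  91  93]
241 [200 195 171 116  50  29  35  75 137 169 174 171 148 115  97  93  95  91
  86  83  91  92  92  94]
241 [198 195 172 117  55  29  33  68 134 169 176 172 149 113  97  93  94  93
  85  86  90  93  93  92]
242 [186 174 135  92  66  62  72 102 143 162 169 165 142 109  94  95  94  91
  91  93  94  90  93  93]
242 [186 172 137  96  66  64  66  94 136 162 169 165 140 109  95  91  91  92
  90  93  91  92  92  93]
243 [143 140 114 103  97 114 128 133 129 125 144 144 122 114 107  95  92  94
  91  94  91  94  93  91]
243 [142 137 114 101  97 114 127 131 129 128 144 141 117 110 101  94  92  92
  94  95  93  92  92  91]
```

The tee's edges match the starting pictures pixel for pixel, so the plunger is fully home. The top picture shows the post on the mat at (183,241), the other post unmoved at (310,152), and the bystanders in place. Handing in.

Run:
```python
from rig import ticket
print(ticket.hand_in())
```

```text
the job is handed in; nothing more can be done
None
```

The job is handed in, and as far as my checks show, every step was met. The hand-in reported no verdict. It took about 22 s of the 72 s allowed.

**What I did:**
1. I stood the camera-side post holder upright near the centre of the smaller black mat.
2. I pulled the plunger about 15 mm, turned it a quarter turn and let go. It stayed out.
3. I carried the ball knob round to the −70° station and released it.
4. I turned the plunger back and let it spring home.

**Last checks:**
- **Plunger:** the T-handle's edges match the starting pictures pixel for pixel in both cameras, so the pin is home in the notch.
- **Posts and bystanders:** the moved post stands on the mat, and in the last picture the other post and the bystanders look where they were.
- **Gripper:** it is clear of everything, with no contact force beyond sensor noise.

**Checks that disagreed:**
- **Swing angle:** before locking, I read it as about −69.3° from the arm and −69.5° from the side camera, but −71° from the top camera.
- **Camera offset:** the two cameras differ by about 4 mm in y, so I used their mean.
- **T-handle position:** a rough dark-pixel centroid suggested it was about 5 mm out. I put that down to shading and the gripper being in view, because the edge profiles were identical.

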